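# Press a sunken pivot pin out of a phone-holder arm on the bench press

### The arm

A 6-joint arm with a two-finger parallel gripper is mounted at the origin on the work surface. World frame = base frame: x ahead of the robot, y to its left, z up, the work surface at z = 0. Lengths are in mm, angles in rad, forces in N, time in s.
With the tool pointing down it reaches from about 350 to 850 mm from the base axis. Payload 8.1 kg.
Tool frame: the origin (TCP) lies midway between the tips of the shut fingers; the grasp point (between the pads) lies 19 mm behind it (r.grasp_offset is the distance from the TCP to the grasp point, in mm); z points along the fingers, y is the line along which they close (so a half turn about z gives the same grasp; the last joint's range is limited). The gripper opens to 93 mm and grips with 3 to 60 N. Pads are 15 mm wide; open, the fingers measure 128 mm over their backs; the gripper's body (75 mm by 188 mm) begins 65 mm behind the grasp point.
Start: joints at [1.164, 0.13, 1.488, -0, 1.523, -0.085], TCP at [189.743, 569.212, 218.635] pointing down, gripper open.
Joint ranges: [-2.96, 2.96], [-0.89, 2.26], [0.02, 2.5], [-1.34, 4.48], [0, 2.73], [-2.66, 2.66]. Speed limits (rad/s): [2.39, 2.39, 2.79, 3.14, 3.14, 3.14].

### API

Orientations are given as a unit quaternion [x, y, z, w].
In Python, from rig import r, optics, job gives the robot as it stands.
- The arm moves only by the tool play_rows, never from a script. Its argument "increments" is a list of rows, each a list of 5 numbers: the opening, from 0 (shut) to 1 (fully open), then the shift along the tool's x, y, z as a fraction of full scale, then the turn about the tool's z as a fraction of full scale. A call has exactly 5 rows; each row shifts and turns the commanded pose from where the row before left it, along the tool's axes as they then stand; what a row does not reach is not made up. Full scale, the value 1, is 0.75 m for a shift and pi/4 rad for a turn. A row lasts 1/12 s, in which the tool goes at most 41.7 mm and 7.16 degrees, less where a joint would pass 70% of its speed; a pose out of reach is approached as far as the arm can. A call with a number of a shift or a turn outside -1 to 1 is refused whole. A call with a gripper value outside its range is refused whole. The fingers move at their own pace and stop on an object; the grip force is fixed at half the most. Time passes only in rows, so rows that do not move let the fingers close, or fill a call up. It gives the time, the measured TCP pose, the force, the opening and the grip force at its end, in the units of the state.
- r.observe(): the state, without advancing time (a new reading comes with each control period).
- optics.grab_frame(name): name is "scene" or "side" or "wrist"; returns a dict with "frame" (420x560x3 uint8, red, green, blue), "z_map" (420x560 float32, mm along the optical axis (not along the pixel's ray), 0 where there is no reading), "fx", "fy", "cx", "cy" (pixels), "dist" ([k1, k2, p1, p2, k3] as OpenCV has them; the pictures are not rectified), "extrinsics" (4x4, takes a point from camera to world coordinates). Camera axes: x right, y down, z forward; pixel columns grow to the right and rows downward; lengths in mm; the calibration is good to about 2 mm. A picture is of the moment at which its call begins.
- job.job_done(): hands the job in; it is judged then, once.
Trained networks look in the newest picture that a camera, given by its name, has taken for a name from the list of things; names that differ only in an ending like _2 or _b are one class to them, and where a whole thing is asked for, a point or a joint stands for the part that bears it (a point fixed in the world has none). Each returns a list of dicts, best first, with "conf" (0 to 1); they miss things now and then, are a little off and sometimes report something else, mostly with a low value. They report only what shows in the picture. A call takes as long as a camera call. They do not tell look-alikes from the thing itself.
- optics.find_in(camera, thing): "centre" ([column, row] in pixels, amid what is visible of it).
- optics.trace(camera, thing): "region" (420x560 bool, what is visible of it) and "centre" ([column, row] in pixels, amid what is visible of it).
The state is a dict: "time": time; "joint_pos": joint angles; "joint_velocities": joint speeds; "joint_efforts": joint torques, N m; "eef_pos": TCP position; "eef_rot": TCP orientation; "wrist_force": force on the tool from outside, world axes, zero at the start; "moment": the same for the moment, N m; "opening": finger opening in mm; "gripper_force": force on a finger pad.
Only numpy, scipy, OpenCV 4.12 (cv2) and the standard library are available. Lean on these libraries where they do the work, as an engineer would, in place of code of your own. Each camera call takes 0.05 s, during which the arm holds its last target. There are 200 camera calls.

### The job

Press the old pivot pin out of the aluminium phone-holder arm lying in the press's guide: stand the slim plain punch from the wooden stand nose down in the arm's open hole, then slide the arm along the guide against its end stop, so that the punch is under the ram. Bring the sprung press lever down until it comes up firmly solid, with the punch's shoulder down on the arm, without leaning on it harder than that needs; then guide the lever back up to rest, not letting it fly, and let go. Leave the punch standing in the arm and do not knock the other punches or the other things on the bench.

Things in the scene. Friction and masses are not known exactly. Their poses are not given: they have to be found in the camera images.
- press: small green bench press, fixed. Axes: +x away from its open front, +y the side with the lever, z up; origin at bench height under the ram's axis. Round base 220 mm across; head 60 mm wide (y), 185 to 265 mm up, its front 32 mm before the ram's axis; column behind, 305 mm high. A guide for the arm runs along y through the throat, open at the -y end (see seat)
- seat (a point): point on the steel guide plate (top 45 mm above the bench) below the ram's axis, axes as the press: the arm's hole is over it when the arm is home; a 17 mm hole here lets the pin out below. Plate 70 mm wide, y = -190 to 35 mm; on it two rails 6 mm high, 28 mm apart inside, 42 outside; end stop 14 mm high, its face 15 mm beyond this point (+y)
- ram: square steel ram 22 mm wide with a screwed-in round nose 30 mm across below. Origin on its axis at the end of the square. Goes down 26 mm per radian of lever. How far the nose is screwed out differs at each start and is not measured: at rest its face is about 6 to 18 mm above a punch standing in the arm (whose top is then 125 mm above the bench)
- lever (a joint): press lever angle, rad: 0 at rest (bar towards the press's front, 0.60 rad above level), growing as the knob comes down; end of travel 1.42, but the press comes up solid on the punch somewhere from 0.65 to 1.25. At the knob the spring takes 1 to 5 N, the moving pin about 5 N more; a steep rise beyond means solid: 16 to 30 N is firm
- knob (a point): centre of the black ball, 34 mm across, at the end of the lever; 175 mm from the hub. It turns with the lever; at rest about 324 mm above the bench. It can be pushed down from above with closed fingertips on top of the ball, or pinched along the press's y
- hub (a point): point on the lever's axis in the plane in which the knob swings (225 mm above the bench); the axis is the press's y
- holder_arm: aluminium arm 132 mm long, 130 g, lying in the guide, drawn out from under the ram at the start. Origin on its underside below the hole; y along the arm from tail to hole end (towards the end stop), z up. Hole-end block 26 mm wide, 30 long, 30 high, its end face 15 mm beyond the hole; bar 20 wide, 14 high; tail block 26 x 26 mm, 26 high
- hole (a point): centre of the mouth of the arm's open hole, on top of the hole-end block, 30 mm above the arm's underside; 8 mm across; the old pin sits 16 mm down, so a punch first stands 16 mm in; the pin moves down only under some 30 N and comes out below, 12 mm when the shoulder is on the arm. Axes as the arm
- tail_top (a point): centre of the top of the tail block, 104 mm from the hole along the arm; the block can be gripped across its 26 mm width from above (rails reach 6 mm up beside it) or pushed from its end
- punch_slim: the slim plain steel punch: nose 7 mm across and 28 mm long with a tapered end, then a straight body 16 mm across and 38 mm long, no head; 60 g. Origin at the tip of the nose, z along it to the body; top 66 mm from the tip, shoulder 28 mm. It stands nose down in the stand, shoulder on the stand
- punch_thick: a thick punch, body 24 mm across and 42 long, same nose; stays in the stand. Origin at the tip
- punch_flat: a flat-headed punch, body 14 mm across with a disc 28 mm across on top, same nose; stays in the stand. Origin at the tip
- stand: wooden punch stand, fixed, 45 mm wide (its x), 150 mm long (its y), 30 mm high, with three holes 47 mm apart in a row along y. The three punches stand in them in any order. Origin at the centre of its underside
- phone: a phone 148 x 72 x 8 mm, back up, on a lime-green board; bystander
- tin: a round white tin 84 mm across, 42 high; bystander
- spare_arm: another such arm lying loose on the bench beside the press; bystander
- screw_tray: a grey divided tray 90 x 120 x 22 mm in front of the press; bystander
- screwdriver: a screwdriver 150 mm long lying in front of the press; bystander
- cleaner: a small white bottle 110 mm high to the left of the press; bystander
There are look-alikes about, which are no part of the job. What is shaped like the holder_arm but blue, purple or yellow is not meant.

How it is judged:
By the outcome, as a careful person would: the job done as asked, in the order asked, and still so for the second after the job is handed in, with the robot touching nothing.
It also fails if it takes over 72 s, if anything falls off the work surface, if the arm or the gripper's body presses on something with over 40 N, if the wrist force passes 120 N, or if a joint passes its speed limit or range.

## Working session

There is one attempt and no reset: what is moved stays moved. The work goes in short steps, Python scripts to look and compute and a tool call to move; the robot and the scene stay as the last step left them, time stands still between calls to the robot, and variables do not carry over. Pictures are saved under pics/ and viewed, at most 10 in all, crops included, and the job is handed in when it is done.

Besides the shell and the picture viewer there is one more tool, called after ">>>" as a command line: name --pt "numbers of a row" for each row, then --argument value for the rest. play_rows: Moves the arm, as the interface text tells. Shift numbers are shares of 0.75 m and turn numbers shares of pi/4 rad, none past 1 either way. Its arguments: {"type":"object","properties":{"increments":{"type":"array"}},"required":["increments"]}

```bash
ls; mkdir -p pics
cat > h.py <<'E'
import numpy as np, cv2
from rig import r, optics, job
from scipy.spatial.transform import Rotation as R
def world(f, uv, z=None):
    """pixels (N,2) -> world; z: plane height, else depth map"""
    uv=np.atleast_2d(np.array(uv,float))
    K=np.array([[f['fx'],0,f['cx']],[0,f['fy'],f['cy']],[0,0,1]])
    n=cv2.undistortPoints(uv[:,None],K,np.array(f['dist'],float))[:,0]
    d=np.c_[n,np.ones(len(n))]; E=np.array(f['extrinsics'])
    if z is None:
        dep=f['z_map'][uv[:,1].round().astype(int),uv[:,0].round().astype(int)]
        return (d*dep[:,None])@E[:3,:3].T+E[:3,3]
    w=d@E[:3,:3].T
    return E[:3,3]+w*((z-E[2,3])/w[:,2])[:,None]
def save(f,name,box=None,s=1):
    im=f['frame'][:,:,::-1]
    if box: im=im[box[1]:box[3],box[0]:box[2]]
    cv2.imwrite('pics/'+name,cv2.resize(im,None,fx=s,fy=s,interpolation=cv2.INTER_CUBIC))
E
python3 - <<'E'
from h import *
fs=[optics.grab_frame(n) for n in("scene","side")]
for n,f in zip(("scene","side"),fs):
    print(n,np.round(f['extrinsics'],2).tolist())
    for t in["press","holder_arm","hole","tail_top","punch_slim","punch_thick","punch_flat","stand","knob","ram","spare_arm","tin","cleaner","screw_tray"]:
        for d in optics.find_in(n,t)[:4]:
            try: print(t,round(d['conf'],2),np.round(d['centre']),world(f,d['centre']).round(0))
            except Exception as e: print(t,d,e)
np.savez('f.npz',a=fs[0]['z_map'])
cv2.imwrite('pics/a.png',np.vstack([fs[0]['frame'],fs[1]['frame']])[:,:,::-1][:,:][::1]) 
save(fs[0],'scene.png');save(fs[1],'side.png')
E
```

```text
pics
scene [[-0.66, 0.62, -0.43, 1193.35], [0.75, 0.54, -0.37, 606.54], [0.01, -0.57, -0.82, 1533.21], [0.0, 0.0, 0.0, 1.0]]
press 0.82 [272. 284.] [[643. 122.  44.]]
holder_arm 0.75 [248. 242.] [[584. -34.  55.]]
holder_arm 0.71 [333. 224.] [[323. 122.  23.]]
holder_arm 0.66 [193. 267.] [[ 760. -125.   12.]]
holder_arm 0.63 [247. 162.] [[ 312. -295.   15.]]
hole 0.87 [216. 218.] [[ 572. -199.   16.]]
hole 0.8 [405. 240.] [[207. 350.  14.]]
hole 0.78 [246. 242.] [[591. -37.  60.]]
hole 0.71 [191. 269.] [[ 768. -122.   15.]]
tail_top 0.78 [190. 266.] [[ 763. -131.   15.]]
tail_top 0.75 [216. 220.] [[ 576. -195.   19.]]
tail_top 0.5 [241. 163.] [[ 332. -309.   16.]]
tail_top 0.46 [246. 241.] [[588. -42.  60.]]
punch_slim 0.63 [204. 171.] [[ 465. -366.   45.]]
punch_slim 0.47 [386. 289.] [[409. 406.  22.]]
punch_slim 0.35 [246. 240.] [[587. -41.  63.]]
punch_thick 0.5 [208. 176.] [[ 487. -321.   71.]]
punch_flat 0.37 [203. 170.] [[ 466. -372.   46.]]
stand 0.82 [204. 177.] [[ 479. -353.   30.]]
stand 0.61 [282. 243.] [[637. 153. 323.]]
stand 0.42 [203. 169.] [[ 472. -361.   67.]]
knob 0
[... 1040 characters left out ...]
0. -305.   14.]]
tail_top 0.9 [361. 266.] [[ 765. -132.   16.]]
tail_top 0.88 [140. 217.] [[192. 333.  15.]]
tail_top 0.76 [313. 304.] [[ 570. -204.   11.]]
punch_slim 0.19 [264. 175.] [[651. 373.  33.]]
punch_thick 0.6 [302. 343.] [[ 470. -342.   67.]]
punch_thick 0.36 [246. 188.] [[553. 293.  60.]]
punch_flat 0.63 [307. 372.] [[ 459. -397.   26.]]
ram 0.53 [285. 157.] [[622. 134. 280.]]
ram 0.51 [296. 198.] [[709. 224.  22.]]
spare_arm 0.72 [380. 314.] [[ 728. -302.   12.]]
spare_arm 0.69 [264. 174.] [[653. 379.  32.]]
tin 0.58 [263. 173.] [[646. 372.  41.]]
tin 0.23 [299. 242.] [[618.  -2.  49.]]
cleaner 0.65 [249. 185.] [[563. 289.  75.]]
screw_tray 0.83 [240. 306.] [[ 375. -137.   18.]]
```

Run:
```python
import cv2,numpy as np
a=cv2.imread('pics/scene.png');b=cv2.imread('pics/side.png')
x=cv2.resize(a[120:360,140:440],None,fx=2.5,fy=2.5,interpolation=cv2.INTER_CUBIC)
y=cv2.resize(b[120:400,120:420],None,fx=2.1,fy=2.1,interpolation=cv2.INTER_CUBIC)
cv2.imwrite('pics/c1.png',x);cv2.imwrite('pics/c2.png',y)
```

```text
(no output)
```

View pics/c1.png

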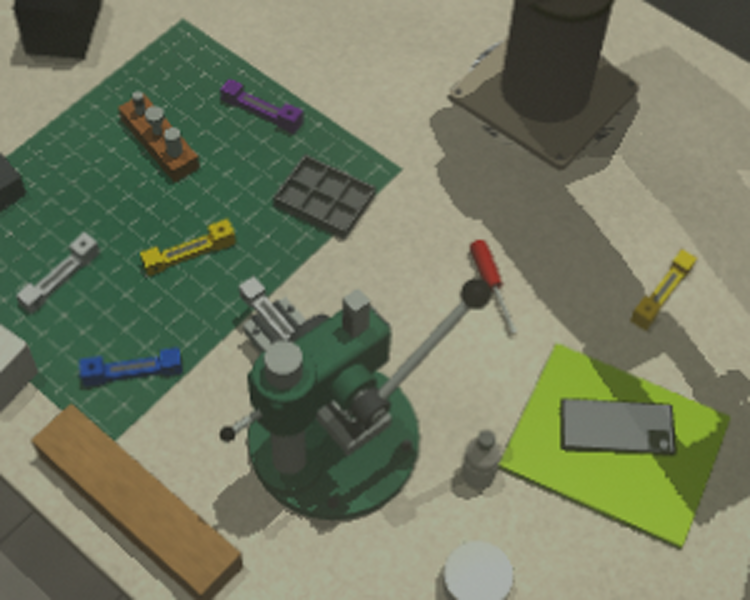

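View pics/c2.png

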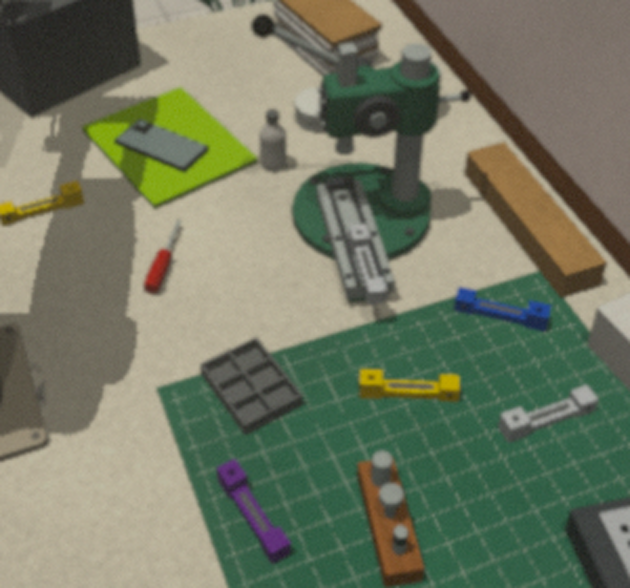

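Scene crop: the holder arm lies in the guide at about px (246,242). The look-alikes are a silver spare at (164,230), yellow at (216,218) and (405,240), blue at (193,267) and purple at (247,162). The stand is at (204,177), with the punches at about (196,161), (202,168) and (209,176). The knob is at about (330,237). Next I'll measure with point clouds.

```bash
cat >> h.py <<'E'
def cloud(f):
    v,u=np.nonzero(f['z_map']>0)
    return world(f,np.c_[u,v]), np.c_[u,v], f['frame'][v,u]
E
python3 - <<'E'
from h import *
for n in("scene","side"):
    f=optics.grab_frame(n); P,uv,c=cloud(f); print(n)
    def near(x,y,rad,z0,z1): return (np.hypot(P[:,0]-x,P[:,1]-y)<rad)&(P[:,2]>z0)&(P[:,2]<z1)
    # stand punches
    m=near(475,-345,110,24,36); 
    if m.sum()>5:
        print('stand',cv2.minAreaRect(P[m][:,:2].astype(np.float32)),m.sum())
    m=near(475,-345,110,45,120)
    q=P[m]; k=cv2.kmeans(q[:,:2].astype(np.float32),3,None,(3,50,.1),10,cv2.KMEANS_PP_CENTERS)
    for i in range(3):
        s=q[k[1][:,0]==i]; t=s[s[:,2]>np.percentile(s[:,2],95)-6]; print('punch',t.mean(0).round(1),np.ptp(t,0).round(0),len(t),s[:,2].max().round(0))
    m=near(640,120,230,39,49); print('plate',cv2.minAreaRect(P[m][:,:2].astype(np.float32)),m.sum())
    for z0,z1 in((60,80),(255,275),(275,300),(300,315),(315,350)):
        m=near(640,140,260,z0,z1); print(z0,m.sum(),np.median(P[m],0).round(0),P[m].min(0).round(0),P[m].max(0).round(0))
    for d in [[330,237]] if n=='scene' else [[245,132]]:
        m=(np.hypot(*(uv-d).T)<9); print('knob',P[m].round(0)[::12].tolist(), c[m][::12].sum(1))
E
```

```text
scene
stand ((467.2784118652344, -375.1013488769531), (156.26107788085938, 49.224483489990234), 79.39281463623047) 254
punch [ 456.4 -422.3   69.1] [13. 15.  6.] 9 73.0
punch [ 475.2 -326.8   73.1] [20. 26.  9.] 21 79.0
punch [ 467.3 -372.1   73.7] [24. 26. 11.] 29 82.0
plate ((716.4257202148438, 122.54761505126953), (406.8749084472656, 305.1538391113281), 88.37613677978516) 481
60 240 [591. 137.  69.] [554. -79.  60.] [747. 329.  80.]
255 938 [673. 148. 265.] [593.  93. 255.] [764. 233. 275.]
275 196 [637. 155. 288.] [569. 117. 275.] [753. 239. 300.]
300 243 [720. 137. 305.] [553. 106. 300.] [747. 245. 315.]
315 202 [550. 237. 327.] [524. 134. 315.] [641. 258. 345.]
knob [[345.0, 112.0, 3.0], [340.0, 118.0, -4.0], [348.0, 123.0, 4.0], [353.0, 118.0, -1.0], [367.0, 111.0, 2.0], [525.0, 244.0, 335.0], [538.0, 236.0, 337.0], [367.0, 120.0, -1.0], [525.0, 251.0, 331.0], [539.0, 244.0, 336.0], [550.0, 235.0, 335.0], [341.0, 162.0, -3.0], [540.0, 251.0, 335.0], [551.0, 243.0, 335.0], [385.0, 130.0, -2.0], [536.0, 256.0, 325.0], [549.0, 249.0, 328.0], [553.0, 240.0, 318.0], [558.0, 237.0, 
[... 674 characters left out ...]
 [745. 234. 300.]
300 162 [711. 131. 304.] [524. 102. 300.] [744. 238. 315.]
315 149 [538. 226. 324.] [516. 127. 315.] [640. 249. 341.]
knob [[705.0, 777.0, -3.0], [709.0, 764.0, -1.0], [706.0, 755.0, -0.0], [698.0, 757.0, -4.0], [684.0, 755.0, -4.0], [731.0, 739.0, -6.0], [537.0, 231.0, 338.0], [520.0, 230.0, 339.0], [712.0, 650.0, 42.0], [542.0, 230.0, 330.0], [526.0, 228.0, 332.0], [516.0, 236.0, 326.0], [714.0, 679.0, 10.0], [533.0, 222.0, 326.0], [519.0, 229.0, 323.0], [559.0, 234.0, 310.0], [539.0, 221.0, 319.0], [528.0, 226.0, 315.0], [673.0, 675.0, -2.0], [673.0, 675.0, -7.0], [677.0, 663.0, -5.0]] [511 493 422 442 503 399 107 160 256 117 111 393 270 101 244 324 265 262
 474 493 502]
```

Side crop: the stand runs from about (362,465) to (412,575), and its near-end punch at (400,535) is the smallest across. Clouds give 16 mm wide with the top at 68 for the one at (455,-423). The middle one is the 28 mm disc (flat), and the far one at (474,-329) is 24 mm (thick). So the slim punch is the -y end one, to be confirmed in a close wrist view.

```bash
cat >> h.py <<'E'
def rows(targets, op, full=0.75, step=38.):
    """targets: list of (x,y,z,yawturn) waypoints, turn in rad rel. about tool z; prints rows"""
    o=r.observe(); p=np.array(o['eef_pos']); M=R.from_quat(o['eef_rot'])
    for x,y,z,t in targets:
        d=np.array([x,y,z])-p; n=max(int(np.ceil(np.linalg.norm(d)/step)),int(np.ceil(abs(t)/0.12)),1)
        for k in range(n):
            s=M.inv().apply(d/n)/750; print([op,*[round(float(v),4) for v in s],round(t/n/(np.pi/4),4)])
            M=M*R.from_euler('z',t/n)
        p=np.array([x,y,z]); print('--')
E
python3 - <<'E'
from h import *
o=r.observe(); print(o['time'],o['opening'],o['eef_pos'],R.from_quat(o['eef_rot']).as_matrix().round(3).tolist())
f=optics.grab_frame('wrist'); E=np.array(f['extrinsics']);M=R.from_quat(o['eef_rot']).as_matrix()
print('cam in tool',(M.T@(E[:3,3]-o['eef_pos'])).round(1),(M.T@E[:3,:3]).round(3).tolist(),f['fx'])
rows([(300,400,330,0),(420,150,330,0),(440,-60,330,0)],.5)
E
```

```text
1.6 92.41153758532212 [189.76055396 569.24078613 218.66763391] [[-0.949, 0.316, 0.0], [0.316, 0.949, 0.0], [0.0, 0.0, -1.0]]
cam in tool [ 8.290e+01 -1.000e-01 -1.664e+02] [[0.0, -0.955, -0.296], [1.0, 0.0, 0.0], [-0.0, -0.296, 0.955]] 346.06453284672517
[0.5, -0.0301, -0.0239, -0.0212, 0.0]
[0.5, -0.0301, -0.0239, -0.0212, 0.0]
[0.5, -0.0301, -0.0239, -0.0212, 0.0]
[0.5, -0.0301, -0.0239, -0.0212, 0.0]
[0.5, -0.0301, -0.0239, -0.0212, 0.0]
[0.5, -0.0301, -0.0239, -0.0212, 0.0]
[0.5, -0.0301, -0.0239, -0.0212, 0.0]
--
[0.5, -0.0322, -0.0332, -0.0, 0.0]
[0.5, -0.0322, -0.0332, -0.0, 0.0]
[0.5, -0.0322, -0.0332, -0.0, 0.0]
[0.5, -0.0322, -0.0332, -0.0, 0.0]
[0.5, -0.0322, -0.0332, -0.0, 0.0]
[0.5, -0.0322, -0.0332, -0.0, 0.0]
[0.5, -0.0322, -0.0332, -0.0, 0.0]
[0.5, -0.0322, -0.0332, -0.0, 0.0]
--
[0.5, -0.019, -0.0429, -0.0, 0.0]
[0.5, -0.019, -0.0429, -0.0, 0.0]
[0.5, -0.019, -0.0429, -0.0, 0.0]
[0.5, -0.019, -0.0429, -0.0, 0.0]
[0.5, -0.019, -0.0429, -0.0, 0.0]
[0.5, -0.019, -0.0429, -0.0, 0.0]
--
```

Run:
```python
from h import *
f=optics.grab_frame('side'); P,uv,c=cloud(f)
for n,p in(('hole?',(291,230)),('tail',(298,256)),('stop?',(279,205)),('ramtop',(285,142)),('coltop',(317,144)),('nose',(284,187))): print(n,np.median(world(f,[(p[0]+i,p[1]+j) for i in(-1,0,1) for j in (-1,0,1)]),0).round(0))
save(f,'press.png',(230,110,360,290),3.3)
```

```text
hole? [608.  39.  72.]
tail [582. -70.  69.]
stop? [626. 176.  55.]
ramtop [628. 147. 321.]
coltop [723. 127. 302.]
nose [622. 135. 165.]
```

View pics/press.png

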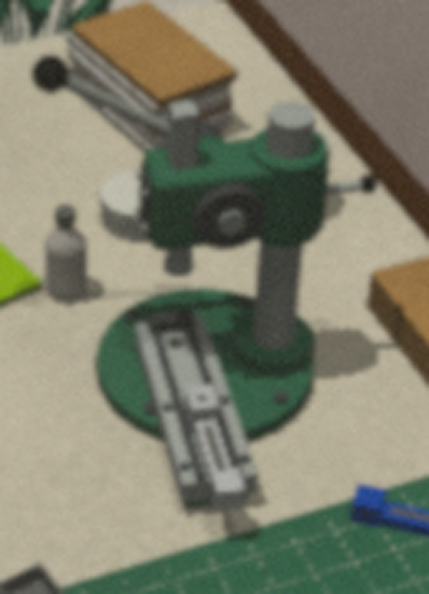

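>>> play_rows --pt "0.5 -0.03 -0.024 -0.021 0" --pt "0.5 -0.03 -0.024 -0.021 0" --pt "0.5 -0.03 -0.024 -0.021 0" --pt "0.5 -0.03 -0.024 -0.021 0" --pt "0.5 -0.03 -0.024 -0.021 0"

```text
time: 2.12
eef_pos: [268.4, 447.1, 298.1]
eef_rot: [0.16, 0.987, 0.0, 0.0]
wrist_force: [0.6, -0.2, -0.6]
opening: 64.4
gripper_force: 0.0
```

>>> play_rows --pt "0.5 -0.03 -0.024 -0.021 0" --pt "0.5 -0.03 -0.024 -0.021 0" --pt "0.5 -0.032 -0.033 0 0" --pt "0.5 -0.032 -0.033 0 0" --pt "0.5 -0.032 -0.033 0 0"

```text
time: 2.53
eef_pos: [344.7, 305.4, 329.5]
eef_rot: [0.16, 0.987, 0.0, 0.0]
wrist_force: [1.7, 1.4, -0.3]
opening: 46.3
gripper_force: 0.0
```

>>> play_rows --pt "0.5 -0.032 -0.033 0 0" --pt "0.5 -0.032 -0.033 0 0" --pt "0.5 -0.032 -0.033 0 0" --pt "0.5 -0.032 -0.033 0 0" --pt "0.5 -0.032 -0.033 0 0"

```text
time: 2.95
eef_pos: [419.2, 149.7, 329.2]
eef_rot: [0.16, 0.987, 0.0, 0.0]
wrist_force: [0.3, 0.7, 1.0]
opening: 46.6
gripper_force: 0.0
```

>>> play_rows --pt "0.5 -0.019 -0.043 0 0" --pt "0.5 -0.019 -0.043 0 0" --pt "0.5 -0.019 -0.043 0 0" --pt "0.5 -0.019 -0.043 0 0" --pt "0.5 -0.019 -0.043 0 0"

```text
time: 3.37
eef_pos: [435.3, -25.9, 329.2]
eef_rot: [0.16, 0.987, 0.0, 0.0]
wrist_force: [0.4, 1.0, 1.0]
opening: 46.5
gripper_force: 0.0
```

Side crop: the silver arm lies in the guide, with its hole at about crop (200,397), full (291,230), and its tail at about crop (228,482). The bare seat hole shows at (178,340). A wrist frame from here will refine the guide, arm and knob.

Run:
```python
from h import *
f=optics.grab_frame('wrist'); save(f,'w1.png'); 
for t in["hole","tail_top","holder_arm","knob","ram","punch_slim"]:
    for d in optics.find_in('wrist',t)[:3]: print(t,round(d['conf'],2),np.round(d['centre']),world(f,d['centre']).round(0))
rows([(440,-240,260,.75),(440,-385,240,.70)],.5)
import pickle; pickle.dump({k:f[k] for k in f},open('w1.pkl','wb'))
```

```text
hole 0.9 [269. 380.] [[ 784. -154.   21.]]
hole 0.82 [300. 273.] [[582. -39.  59.]]
hole 0.73 [192. 253.] [[ 515. -182.   32.]]
tail_top 0.9 [199. 257.] [[ 523. -175.   31.]]
tail_top 0.87 [301. 277.] [[586. -39.  61.]]
tail_top 0.79 [ 70. 148.] [[ 315. -294.   15.]]
holder_arm 0.86 [297. 276.] [[584. -44.  60.]]
holder_arm 0.8 [268. 381.] [[ 779. -154.   27.]]
holder_arm 0.77 [196. 255.] [[ 520. -179.   30.]]
knob 0.38 [432. 258.] [[633. 152.  36.]]
ram 0.94 [469. 289.] [[615. 148. 155.]]
punch_slim 0.56 [ 26. 265.] [[ 447. -414.   59.]]
[0.5, -0.0138, -0.0389, 0.0131, 0.1364]
[0.5, -0.0179, -0.0372, 0.0131, 0.1364]
[0.5, -0.0218, -0.0351, 0.0131, 0.1364]
[0.5, -0.0254, -0.0326, 0.0131, 0.1364]
[0.5, -0.0288, -0.0297, 0.0131, 0.1364]
[0.5, -0.0318, -0.0264, 0.0131, 0.1364]
[0.5, -0.0344, -0.0229, 0.0131, 0.1364]
--
[0.5, -0.0283, -0.0155, 0.0044, 0.1485]
[0.5, -0.0299, -0.0121, 0.0044, 0.1485]
[0.5, -0.0311, -0.0085, 0.0044, 0.1485]
[0.5, -0.0319, -0.0048, 0.0044, 0.1485]
[0.5, -0.0322, -0.0011, 0.0044, 0.1485]
[0.5, -0.0321, 0.0027, 0.0044, 0.1485]
--
```

View pics/w1.png

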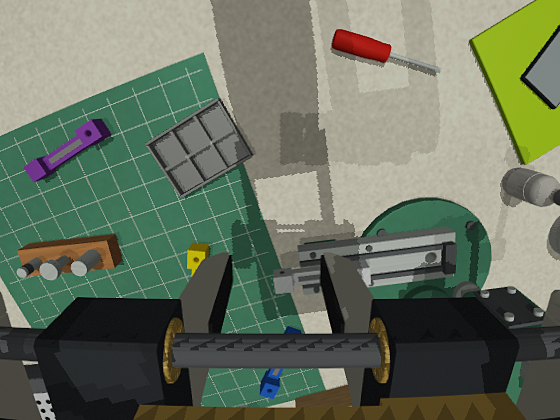

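Wrist view: the stand is at (70,258) with the slim punch at its left end (26,270). The tail end of the silver arm is at (285,280) and the seat hole at (431,258). Moving on to the stand.

>>> play_rows --pt "0.5 -0.014 -0.039 0.013 0.136" --pt "0.5 -0.018 -0.037 0.013 0.136" --pt "0.5 -0.022 -0.035 0.013 0.136" --pt "0.5 -0.025 -0.033 0.013 0.136" --pt "0.5 -0.029 -0.03 0.013 0.136"

```text
time: 4.13
eef_pos: [438.9, -179.3, 279.9]
eef_rot: [0.416, 0.909, 0.0, 0.0]
wrist_force: [0.2, -0.2, 0.2]
opening: 46.6
gripper_force: 0.0
```

>>> play_rows --pt "0.5 -0.032 -0.026 0.013 0.136" --pt "0.5 -0.034 -0.023 0.013 0.136" --pt "0.5 -0.028 -0.016 0.004 0.148" --pt "0.5 -0.03 -0.012 0.004 0.148" --pt "0.5 -0.031 -0.009 0.004 0.148"

```text
time: 4.55
eef_pos: [439.9, -313.6, 251.3]
eef_rot: [0.652, 0.758, 0.0, -0.0]
wrist_force: [-1.1, 0.1, 0.1]
opening: 46.3
gripper_force: 0.0
```

>>> play_rows --pt "0.5 -0.032 -0.005 0.004 0.148" --pt "0.5 -0.032 -0.001 0.004 0.148" --pt "0.5 -0.032 0.003 0.004 0.148" --pt "0.5 0 0 0 0" --pt "0.5 0 0 0 0"

```text
time: 4.97
eef_pos: [440.2, -385.5, 241.9]
eef_rot: [0.772, 0.635, 0.0, -0.001]
wrist_force: [0.2, -0.0, -0.5]
opening: 46.6
gripper_force: 0.0
```

Run:
```python
from h import *
o=r.observe(); M=R.from_quat(o['eef_rot']).as_matrix(); print(o['time'],np.round(o['eef_pos'],1),'az_y',np.degrees(np.arctan2(M[1,1],M[0,1])))
f=optics.grab_frame('wrist'); P,uv,c=cloud(f)
save(f,'w2.png')
def near(x,y,rad,z0,z1): return (np.hypot(P[:,0]-x,P[:,1]-y)<rad)&(P[:,2]>z0)&(P[:,2]<z1)
for nm,x,y in(('slim',454,-423),('flat',464,-375),('thick',474,-328)):
    m=near(x,y,22,62,80)
    if m.sum()>9: print(nm,cv2.minEnclosingCircle(P[m][:,:2].astype(np.float32)),np.percentile(P[m][:,2],[5,50,95]).round(1),m.sum())
m=near(464,-375,100,25,33); print(cv2.minAreaRect(P[m][:,:2].astype(np.float32)))
```

```text
4.9667 [ 440.2 -385.5  241.9] az_y -11.134586449983765
slim ((453.31402587890625, -420.4083557128906), 8.14576530456543) [63.5 68.1 69.4] 199
flat ((462.9911804199219, -374.60748291015625), 13.907562255859375) [69.9 72.3 73.5] 633
thick ((472.6069030761719, -328.3196716308594), 11.978471755981445) [70.8 72.2 73.5] 484
((462.96234130859375, -374.83135986328125), (149.44480895996094, 45.19239044189453), 78.17720031738281)
```

View pics/w2.png

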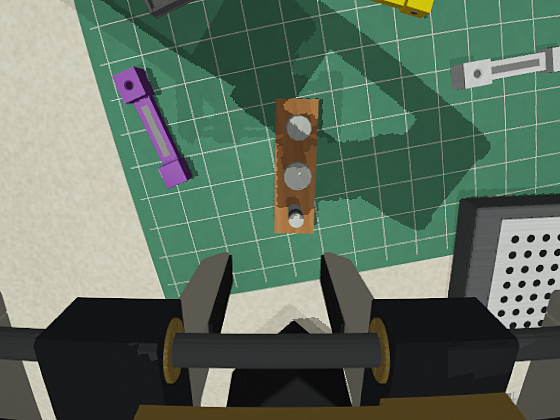

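Wrist view: purple arm on the left, stand in the centre. The slim punch is at (295,217), the flat at (297,177) and the thick at (299,127). The 8.1 mm radius and 68 mm height confirm the slim one, at (453.3,-420.7).

Run:
```python
from h import *
rows([(453.3,-420.7,110,0.007),(453.3,-420.7,37,0)],.45)
```

```text
[0.45, -0.0109, 0.0065, 0.0441, 0.0022]
[0.45, -0.0109, 0.0066, 0.0441, 0.0022]
[0.45, -0.0109, 0.0066, 0.0441, 0.0022]
[0.45, -0.0109, 0.0066, 0.0441, 0.0022]
--
[0.45, -0.0, 0.0, 0.0487, 0.0]
[0.45, -0.0, 0.0, 0.0487, 0.0]
--
```

>>> play_rows --pt "0.45 -0.011 0.0065 0.044 0" --pt "0.45 -0.011 0.0065 0.044 0" --pt "0.45 -0.011 0.0065 0.044 0" --pt "0.45 -0.011 0.0065 0.044 0" --pt "0.45 0 0 0 0"

```text
time: 5.43
eef_pos: [450.1, -418.1, 102.8]
eef_rot: [0.772, 0.636, -0.0, -0.006]
wrist_force: [0.0, 1.2, -1.4]
opening: 41.5
gripper_force: 0.0
```

>>> play_rows --pt "0.45 0 0 0.04 0" --pt "0.45 0 0 0.04 0" --pt "0.45 0 0 0.0175 0" --pt "0.45 0 0 0 0" --pt "0.45 0 0 0 0"

```text
time: 5.85
eef_pos: [452.8, -421.6, 38.7]
eef_rot: [0.772, 0.635, 0.0, -0.0]
wrist_force: [-0.2, 0.2, 0.2]
opening: 41.9
gripper_force: 0.0
```

>>> play_rows --pt "0 0 0 0 0" --pt "0 0 0 0 0" --pt "0 0 0 0 0" --pt "0 0 0 0 0" --pt "0 0 0 0 0"

```text
time: 6.27
eef_pos: [452.8, -422.9, 38.7]
eef_rot: [0.773, 0.634, 0.0, 0.001]
wrist_force: [-1.2, 0.5, 4.4]
opening: 15.3
gripper_force: 30.0
```

>>> play_rows --pt "0 0 0 -0.02 0" --pt "0 0 0 -0.04 0" --pt "0 0 0 -0.05 0" --pt "0 0 0 -0.05 0" --pt "0 0 0 -0.05 0"

```text
time: 6.68
eef_pos: [451.9, -422.0, 196.4]
eef_rot: [0.773, 0.634, -0.0, -0.0]
wrist_force: [0.8, -0.5, -0.6]
opening: 15.3
gripper_force: 29.9
```

Run:
```python
from h import *
import pickle
f=pickle.load(open('w1.pkl','rb')); P,uv,c=cloud(f)
reg=(P[:,0]>530)&(P[:,0]<720)&(P[:,1]>-120)&(P[:,1]<220)
for z0,z1 in((42,48),(49,53),(57,61),(66,73),(73,77)):
    m=reg&(P[:,2]>z0)&(P[:,2]<z1); q=P[m]
    print(z0,z1,m.sum(),[np.round(x,1) for x in cv2.minAreaRect(q[:,:2].astype(np.float32))] if m.sum()>5 else '')
# seat hole: depth low region near px (431,258)
print(world(f,[(431,258)],45).round(1))
# rail line fit
m=reg&(P[:,2]>49)&(P[:,2]<53); q=P[m][:,:2]
for az in np.arange(70,84,1.):
    n=np.array([-np.sin(np.radians(az)),np.cos(np.radians(az))]); pass
    nn=np.array([np.sin(np.radians(az)),-np.cos(np.radians(az))])
    h,e=np.histogram(q@nn,bins=np.arange((q@nn).min(),(q@nn).max()+1,1)); print(az,(h.astype(float)**2).sum(),end=' ')
o=r.observe(); print(o['eef_pos'],o['opening'])
g=optics.grab_frame('wrist'); M=R.from_quat(o['eef_rot']).as_matrix()
P,uv,c=cloud(g); t=(P-o['eef_pos'])@M
m=(np.abs(t[:,0])<14)&(np.abs(t[:,1])<7)&(t[:,2]>-40)&(t[:,2]<45)
print(m.sum(), t[m][::max(1,m.sum()//25)].round(1).tolist())
```

```text
42 48 3247 [array([608. ,  53.8]), array([259. ,  71.7]), np.float64(79.0)]
49 53 1183 [array([606.3,  48.8]), array([257.4,  63.3]), np.float64(78.8)]
57 61 714 [array([609.8,  49.8]), array([259.7,  46.5]), np.float64(80.7)]
66 73 380 [array([593.7, -13.2]), array([133.1,  27.8]), np.float64(80.4)]
73 77 157 [array([594.1, -12.4]), array([132.2,  25.9]), np.float64(77.9)]
[[627.2 147.1  45. ]]
70.0 24947.0 71.0 26351.0 72.0 27251.0 73.0 28559.0 74.0 32037.0 75.0 36019.0 76.0 41517.0 77.0 50433.0 78.0 59479.0 79.0 68203.0 80.0 67869.0 81.0 62389.0 82.0 53235.0 83.0 46253.0 [ 451.90002807 -421.95033082  196.44394403] 15.340502903236866
1747 [[4.7, -2.0, 34.0], [3.2, -3.1, 26.2], [9.9, -0.6, 3.2], [9.5, 2.5, 0.0], [9.7, -0.1, -4.1], [8.7, -4.2, -5.7], [8.8, 3.4, -8.2], [9.5, -2.0, -13.1], [7.2, 5.4, -10.6], [10.3, -0.6, -20.2], [7.6, 5.6, -17.0], [9.5, -2.8, -23.7], [9.6, 2.2, -25.8], [7.7, -6.0, -25.2], [9.0, -1.4, -29.4], [7.7, 1.7, -29.0], [7.3, 4.8, -30.0], [5.5, -5.9, -29.4], [5.0, -2.8, -30.3], [3.5, 0.8, -29.5], [2.2, 4.0, -28.9], [1.2, -6.4, -29.9], [0.6, -3.2, -30.6], [-1.2, 0.4, -29.3], [-2.2, -4.6, -30.2], [-4.4, -0.1, -29.2]]
```

Run:
```python
from h import *
o=r.observe();M=R.from_quat(o['eef_rot']).as_matrix();print(np.degrees(np.arctan2(M[1,1],M[0,1])))
rows([(570,-90,200,-np.radians(161))],0)
```

```text
-11.238362611592999
[0, 0.0195, 0.0027, 0.0003, np.float64(-0.1491)]
[0, 0.0191, 0.0049, 0.0003, np.float64(-0.1491)]
[0, 0.0184, 0.0071, 0.0003, np.float64(-0.1491)]
[0, 0.0174, 0.0092, 0.0003, np.float64(-0.1491)]
[0, 0.0162, 0.0112, 0.0003, np.float64(-0.1491)]
[0, 0.0148, 0.013, 0.0003, np.float64(-0.1491)]
[0, 0.0132, 0.0146, 0.0003, np.float64(-0.1491)]
[0, 0.0114, 0.0161, 0.0003, np.float64(-0.1491)]
[0, 0.0094, 0.0173, 0.0003, np.float64(-0.1491)]
[0, 0.0073, 0.0183, 0.0003, np.float64(-0.1491)]
[0, 0.0051, 0.019, 0.0003, np.float64(-0.1491)]
[0, 0.0029, 0.0195, 0.0003, np.float64(-0.1491)]
[0, 0.0006, 0.0197, 0.0003, np.float64(-0.1491)]
[0, -0.0017, 0.0196, 0.0003, np.float64(-0.1491)]
[0, -0.004, 0.0193, 0.0003, np.float64(-0.1491)]
[0, -0.0062, 0.0187, 0.0003, np.float64(-0.1491)]
[0, -0.0083, 0.0178, 0.0003, np.float64(-0.1491)]
[0, -0.0104, 0.0167, 0.0003, np.float64(-0.1491)]
[0, -0.0123, 0.0154, 0.0003, np.float64(-0.1491)]
[0, -0.014, 0.0139, 0.0003, np.float64(-0.1491)]
[0, -0.0155, 0.0121, 0.0003, np.float64(-0.1491)]
[0, -0.0168, 0.0102, 0.0003, np.float64(-0.1491)]
[0, -0.0179, 0.0082, 0.0003, np.float64(-0.1491)]
[0, -0.0187, 0.0061, 0.0003, np.float64(-0.1491)]
--
```

>>> play_rows --pt "0 0.0195 0.0027 0 -0.149" --pt "0 0.019 0.005 0 -0.149" --pt "0 0.0185 0.007 0 -0.149" --pt "0 0.0175 0.009 0 -0.149" --pt "0 0.016 0.011 0 -0.149"

```text
time: 7.15
eef_pos: [476.1, -352.0, 194.8]
eef_rot: [0.555, 0.832, 0.0, -0.0]
wrist_force: [0.6, -0.6, 0.4]
opening: 15.2
gripper_force: 29.9
```

>>> play_rows --pt "0 0.015 0.013 0 -0.149" --pt "0 0.013 0.0145 0 -0.149" --pt "0 0.0115 0.016 0 -0.149" --pt "0 0.0095 0.0175 0 -0.149" --pt "0 0.0075 0.0185 0 -0.149"

```text
time: 7.57
eef_pos: [500.2, -281.8, 194.9]
eef_rot: [0.291, 0.957, 0.0, -0.0]
wrist_force: [0.6, 1.2, -0.5]
opening: 15.1
gripper_force: 29.9
```

>>> play_rows --pt "0 0.005 0.019 0 -0.149" --pt "0 0.003 0.0195 0 -0.149" --pt "0 0.0005 0.0195 0 -0.149" --pt "0 -0.0015 0.0195 0 -0.149" --pt "0 -0.004 0.0195 0 -0.149"

```text
time: 7.98
eef_pos: [524.1, -212.0, 194.8]
eef_rot: [0.003, 1.0, 0.0, -0.0]
wrist_force: [0.8, -1.3, -0.5]
opening: 15.5
gripper_force: 29.9
```

>>> play_rows --pt "0 -0.006 0.0185 0 -0.149" --pt "0 -0.0085 0.018 0 -0.149" --pt "0 -0.0105 0.0165 0 -0.149" --pt "0 -0.0125 0.0155 0 -0.149" --pt "0 -0.014 0.014 0 -0.149"

```text
time: 8.4
eef_pos: [548.5, -142.2, 194.8]
eef_rot: [-0.286, 0.958, 0.0, -0.0]
wrist_force: [0.1, 0.7, -1.4]
opening: 15.4
gripper_force: 29.9
```

>>> play_rows --pt "0 -0.0155 0.012 0 -0.149" --pt "0 -0.017 0.01 0 -0.149" --pt "0 -0.018 0.008 0 -0.149" --pt "0 -0.0185 0.006 0 -0.149" --pt "0 0 0 0 0"

```text
time: 8.82
eef_pos: [577.3, -35.6, 192.2]
eef_rot: [-0.469, 0.883, -0.021, -0.016]
wrist_force: [0.0, 0.3, -0.7]
opening: 15.4
gripper_force: 29.9
```

Run:
```python
from h import *
o=r.observe();M=R.from_quat(o['eef_rot']).as_matrix();print(o['eef_pos'],o['joint_pos'],np.degrees(np.arctan2(M[1,1],M[0,1])))
rows([(603,34,170,0)],0)
```

```text
[577.27902819 -35.56641076 192.15529843] [-0.11551677  0.09151324  1.57934478 -0.05324661  1.47267105 -2.65698026] 145.94833755534958
[0, -0.0324, 0.0081, 0.0081, 0.0]
[0, -0.0324, 0.0081, 0.0081, 0.0]
[0, -0.0324, 0.0081, 0.0081, 0.0]
--
```

>>> play_rows --pt "0 0 0 0 0.05" --pt "0 -0.016 0.004 0 0.05" --pt "0 -0.02 0.005 0 0" --pt "0 0 0 0 0" --pt "0 0 0 0 0"

```text
time: 9.23
eef_pos: [588.0, -15.9, 190.9]
eef_rot: [-0.43, 0.902, -0.022, -0.016]
wrist_force: [0.2, -0.2, 0.0]
opening: 15.4
gripper_force: 29.9
```

Run:
```python
from h import *
o=r.observe();M=R.from_quat(o['eef_rot']).as_matrix();print(o['eef_pos'],o['joint_pos'],np.degrees(np.arctan2(M[1,1],M[0,1])),M[:,2])
f=optics.grab_frame('wrist'); save(f,'w3.png')
for t in["hole","tail_top"]:
    for d in optics.find_in('wrist',t)[:3]: print(t,round(d['conf'],2),np.round(d['centre'],1),world(f,d['centre']).round(1),world(f,d['centre'],75).round(1))
P,uv,c=cloud(f)
reg=(P[:,0]>530)&(P[:,0]<720)&(P[:,1]>-120)&(P[:,1]<220)
for z0,z1 in((73,77),(42,48),(49,53)):
    q=P[reg&(P[:,2]>z0)&(P[:,2]<z1)]; print(z0,len(q),cv2.minAreaRect(q[:,:2].astype(np.float32)) if len(q)>5 else '')
```

```text
[588.03563141 -15.94580129 190.87064554] [-0.07930683  0.12133559  1.54979119 -0.05461268  1.47504297 -2.53452469] 141.01675719421505 [-0.00871917 -0.05381386 -0.99851292]
hole 0.93 [ 89.4 214.9] [[ 760.8 -130.    14.6]] [[ 721.9 -119.8   75. ]]
hole 0.85 [265. 196.] [[591.2 -32.9  60.1]] [[588.6 -34.8  75. ]]
hole 0.68 [315.2 261.4] [[567.5  -9.8 201.2]] [[591.3  38.7  75. ]]
tail_top 0.82 [265.8 196.1] [[591.  -32.2  58.8]] [[588.1 -34.3  75. ]]
tail_top 0.8 [175.5  37.4] [[ 568.3 -198.8   14.9]] [[ 562.9 -176.6   75. ]]
tail_top 0.65 [ 92.3 213.5] [[ 757.1 -129.1   14.5]] [[ 718.7 -119.    75. ]]
73 140 ((635.3286743164062, 42.8114013671875), (235.0804443359375, 58.16109848022461), 53.1446533203125)
42 3230 ((609.7467651367188, 45.98065948486328), (247.56629943847656, 105.59684753417969), 63.985042572021484)
49 1574 ((617.4594116210938, 46.43980407714844), (248.69619750976562, 95.45416259765625), 54.4077262878418)
```

View pics/w3.png

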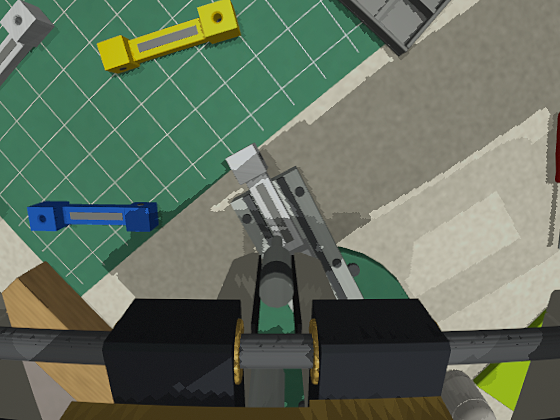

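Wrist view: the punch top is at (277,283) between the fingers, and the arm in the guide is below and ahead, with its tail at (245,160). Joint 6 reached its limit and left the tool tilted by about 3°. I'll undo that higher up, where the forearm slope is reversed so the limit pushes the tilt the other way.

>>> play_rows --pt "0 0 0 -0.05 0" --pt "0 0 0 -0.05 0" --pt "0 0 0 -0.05 0" --pt "0 0 0 -0.05 0" --pt "0 0 0 -0.05 0"

```text
time: 9.8
eef_pos: [589.0, -7.1, 380.3]
eef_rot: [-0.429, 0.903, -0.023, -0.015]
wrist_force: [0.8, 1.2, -0.5]
opening: 15.5
gripper_force: 29.9
```

>>> play_rows --pt "0 0 0 -0.03 -0.05" --pt "0 0 0 0 -0.05" --pt "0 0 0 0 -0.05" --pt "0 0 0 0 -0.04" --pt "0 0 0 0 0"

```text
time: 10.22
eef_pos: [589.8, 3.0, 400.0]
eef_rot: [-0.49, 0.871, -0.023, -0.018]
wrist_force: [0.9, -0.2, -1.0]
opening: 15.2
gripper_force: 29.9
```

```bash
cat >> h.py <<'E'
def st():
    o=r.observe();M=R.from_quat(o['eef_rot']).as_matrix();print(o['time'],np.round(o['eef_pos'],1),np.round(o['joint_pos'],3),'az',np.degrees(np.arctan2(M[1,1],M[0,1])).round(1),'z',M[:,2].round(4),'F',np.round(o['wrist_force'],1)); return np.array(o['eef_pos']),M
E
python3 -c "
from h import *
st()"
```

```text
10.2167 [589.8   3.  400. ] [-0.045  0.115  1.179 -0.06   1.853 -2.657] az 148.8 z [-0.0088 -0.0576 -0.9983] F [ 0.9 -0.2 -1. ]
```

The tilt did not reverse, because joint 1 and position compensate instead. By symmetry, the opposite joint 6 limit tilts the tool the other way, so I'll rotate there in place.

>>> play_rows --pt "0 0 0 0.005 0.155" --pt "0 0 0 0.005 0.155" --pt "0 0 0 0.005 0.155" --pt "0 0 0 0.005 0.155" --pt "0 0 0 0.005 0.155"

```text
time: 10.63
eef_pos: [589.5, 1.4, 380.7]
eef_rot: [-0.203, 0.979, -0.027, -0.011]
wrist_force: [0.4, 0.1, -0.3]
opening: 15.4
gripper_force: 29.9
```

>>> play_rows --pt "0 0 0 0.005 0.155" --pt "0 0 0 0.005 0.155" --pt "0 0 0 0.005 0.155" --pt "0 0 0 0.005 0.155" --pt "0 0 0 0.005 0.155"

```text
time: 11.05
eef_pos: [589.3, 0.2, 362.0]
eef_rot: [0.1, 0.995, -0.029, -0.002]
wrist_force: [0.0, 0.0, -0.6]
opening: 15.5
gripper_force: 29.9
```

>>> play_rows --pt "0 0 0 0.005 0.155" --pt "0 0 0 0.005 0.155" --pt "0 0 0 0.005 0.155" --pt "0 0 0 0.005 0.155" --pt "0 0 0 0.005 0.155"

```text
time: 11.47
eef_pos: [589.1, -0.8, 343.3]
eef_rot: [0.393, 0.919, -0.029, 0.007]
wrist_force: [-0.5, 0.1, -0.7]
opening: 15.4
gripper_force: 29.9
```

>>> play_rows --pt "0 0 0 0.005 0.155" --pt "0 0 0 0.005 0.155" --pt "0 0 0 0.005 0.155" --pt "0 0 0 0.005 0.155" --pt "0 0 0 0.005 0.155"

```text
time: 11.88
eef_pos: [589.0, -1.9, 324.5]
eef_rot: [0.65, 0.759, -0.025, 0.015]
wrist_force: [0.2, -0.4, 0.2]
opening: 15.1
gripper_force: 29.9
```

>>> play_rows --pt "0 0 0 0.005 0.155" --pt "0 0 0 0.005 0.155" --pt "0 0 0 0.005 0.155" --pt "0 0 0 0.005 0.155" --pt "0 0 0 0.005 0.155"

```text
time: 12.3
eef_pos: [588.8, -3.0, 305.8]
eef_rot: [0.848, 0.529, -0.019, 0.022]
wrist_force: [1.2, -0.1, -0.8]
opening: 15.4
gripper_force: 29.9
```

>>> play_rows --pt "0 0 0 0.005 0.155" --pt "0 0 0 0.005 0.155" --pt "0 0 0 0.005 0.155" --pt "0 0 0 0.005 0.155" --pt "0 0 0 0.005 0.155"

```text
time: 12.72
eef_pos: [588.6, -4.1, 287.1]
eef_rot: [0.968, 0.251, -0.012, 0.027]
wrist_force: [-0.5, 0.2, -0.1]
opening: 14.9
gripper_force: 29.9
```

>>> play_rows --pt "0 0 0 0 0.155" --pt "0 0 0 0 0.155" --pt "0 0 0 0 0.155" --pt "0 0 0 0 0.155" --pt "0 0 0 0 0.155"

```text
time: 13.13
eef_pos: [588.6, -4.1, 287.3]
eef_rot: [0.998, -0.051, -0.003, 0.029]
wrist_force: [0.4, -0.7, -0.1]
opening: 15.1
gripper_force: 29.9
```

>>> play_rows --pt "0 0 0 0 0.155" --pt "0 0 0 0 0.155" --pt "0 0 0 0 0.155" --pt "0 0 0 0 0.155" --pt "0 0 0 0 0.155"

```text
time: 13.55
eef_pos: [588.6, -4.1, 287.3]
eef_rot: [0.937, -0.347, 0.006, 0.029]
wrist_force: [-0.4, -0.3, -0.2]
opening: 15.2
gripper_force: 29.9
```

>>> play_rows --pt "0 0 0 0 0.155" --pt "0 0 0 0 0.155" --pt "0 0 0 0 0.155" --pt "0 0 0 0 0.05" --pt "0 0 0 0 0"

```text
time: 13.97
eef_pos: [588.6, -4.0, 287.3]
eef_rot: [0.849, -0.527, 0.011, 0.027]
wrist_force: [-0.2, -0.1, -0.8]
opening: 15.4
gripper_force: 29.9
```

```bash
python3 -c "
from h import *
st()"
```

```text
13.9667 [588.6  -4.  287.3] [-0.056  0.092  1.407 -0.059  1.649  2.62 ] az -153.7 z [-0.0096 -0.0579 -0.9983] F [-0.2 -0.1 -0.8]
```

>>> play_rows --pt "0 0 0 0 0.06" --pt "0 0 0 0 0.06" --pt "0 0 0 0 0.06" --pt "0 0 0 0 0.06" --pt "0 0 0 0 0"

```text
time: 14.38
eef_pos: [584.3, -44.7, 289.1]
eef_rot: [0.816, -0.579, 0.005, 0.011]
wrist_force: [-0.1, -0.5, -0.6]
opening: 15.3
gripper_force: 29.9
```

```bash
python3 -c "
from h import *
st()"
```

```text
14.3833 [584.3 -44.7 289.1] [-0.148  0.077  1.418 -0.025  1.648  2.655] az -160.7 z [-0.005  -0.0243 -0.9997] F [-0.1 -0.5 -0.6]
```

Working as predicted: the tilt fell from 3.3° to 1.4°. A bit more.

>>> play_rows --pt "0 0 0 0 0.06" --pt "0 0 0 0 0.06" --pt "0 0 0 0 0" --pt "0 0 0 0 0" --pt "0 0 0 0 0"

```text
time: 14.8
eef_pos: [580.2, -65.9, 289.5]
eef_rot: [0.801, -0.599, 0.001, 0.001]
wrist_force: [-0.1, 0.8, -0.7]
opening: 15.4
gripper_force: 29.9
```

```bash
python3 -c "
from h import *
st()"
```

```text
14.8 [580.2 -65.9 289.5] [-0.199  0.069  1.426 -0.003  1.647  2.656] az -163.6 z [-5.0e-04 -2.6e-03 -1.0e+00] F [-0.1  0.8 -0.7]
```

>>> play_rows --pt "0 0 0 0 -0.155" --pt "0 0 0 0 -0.155" --pt "0 0 0 0 -0.155" --pt "0 0 0 0 -0.155" --pt "0 0 0 0 -0.155"

```text
time: 15.22
eef_pos: [580.4, -65.5, 289.6]
eef_rot: [0.944, -0.329, 0.0, 0.001]
wrist_force: [1.0, 0.2, -1.6]
opening: 15.1
gripper_force: 29.9
```

>>> play_rows --pt "0 0 0 0 -0.155" --pt "0 0 0 0 -0.155" --pt "0 0 0 0 -0.155" --pt "0 0 0 0 -0.155" --pt "0 0 0 0 -0.155"

```text
time: 15.63
eef_pos: [580.4, -65.4, 289.6]
eef_rot: [1.0, -0.03, -0.0, 0.001]
wrist_force: [0.0, -0.3, -0.5]
opening: 15.3
gripper_force: 29.9
```

>>> play_rows --pt "0 0 0 0 -0.155" --pt "0 0 0 0 -0.155" --pt "0 0 0 0 -0.155" --pt "0 0 0 0 -0.155" --pt "0 0 0 0 -0.155"

```text
time: 16.05
eef_pos: [580.4, -65.4, 289.6]
eef_rot: [0.963, 0.271, -0.0, 0.001]
wrist_force: [-0.6, -0.2, -0.1]
opening: 15.5
gripper_force: 29.9
```

>>> play_rows --pt "0 0 0 0 -0.155" --pt "0 0 0 0 -0.155" --pt "0 0 0 0 -0.155" --pt "0 0 0 0 -0.155" --pt "0 0 0 0 -0.155"

```text
time: 16.47
eef_pos: [580.4, -65.4, 289.6]
eef_rot: [0.837, 0.547, -0.001, 0.001]
wrist_force: [0.4, -0.6, -0.7]
opening: 15.1
gripper_force: 29.9
```

>>> play_rows --pt "0 0 0 0 -0.155" --pt "0 0 0 0 -0.155" --pt "0 0 0 0 -0.155" --pt "0 0 0 0 -0.155" --pt "0 0 0 0 -0.155"

```text
time: 16.88
eef_pos: [580.4, -65.5, 289.6]
eef_rot: [0.635, 0.772, -0.001, 0.001]
wrist_force: [-0.2, 0.1, -0.3]
opening: 15.3
gripper_force: 29.9
```

>>> play_rows --pt "0 0 0 0 -0.155" --pt "0 0 0 0 -0.155" --pt "0 0 0 0 -0.155" --pt "0 0 0 0 -0.155" --pt "0 0 0 0 -0.155"

```text
time: 17.3
eef_pos: [580.4, -65.4, 289.6]
eef_rot: [0.375, 0.927, -0.001, 0.0]
wrist_force: [-0.4, -0.1, -0.8]
opening: 15.3
gripper_force: 29.9
```

>>> play_rows --pt "0 0 0 0 -0.155" --pt "0 0 0 0 -0.155" --pt "0 0 0 0 -0.155" --pt "0 0 0 0 -0.155" --pt "0 0 0 0 -0.155"

```text
time: 17.72
eef_pos: [580.4, -65.5, 289.6]
eef_rot: [0.079, 0.997, -0.001, -0.0]
wrist_force: [-0.4, -0.2, -0.6]
opening: 15.1
gripper_force: 29.9
```

>>> play_rows --pt "0 0 0 0 -0.155" --pt "0 0 0 0 -0.155" --pt "0 0 0 0 -0.155" --pt "0 0 0 0 -0.155" --pt "0 0 0 0 -0.155"

```text
time: 18.13
eef_pos: [580.4, -65.4, 289.6]
eef_rot: [-0.223, 0.975, -0.001, -0.0]
wrist_force: [0.0, 0.0, -0.4]
opening: 15.6
gripper_force: 29.9
```

```bash
python3 -c "
from h import *
st()
f=optics.grab_frame('wrist')
rows([(602,28,180,-.35)],0)
"
```

```text
18.1333 [580.4 -65.4 289.6] [-0.198  0.069  1.426 -0.003  1.647 -2.219] az 115.8 z [-3.0e-04 -2.6e-03 -1.0e+00] F [ 0.   0.  -0.4]
[0, -0.0203, 0.0248, 0.0364, -0.1114]
[0, -0.0224, 0.023, 0.0364, -0.1114]
[0, -0.0243, 0.0209, 0.0364, -0.1114]
[0, -0.0261, 0.0187, 0.0364, -0.1114]
--
```

```bash
python3 -c "
from h import *
rows([(602,28,180,-.589)],0)
"
```

```text
[0, -0.0162, 0.0199, 0.0292, -0.15]
[0, -0.0185, 0.0178, 0.0292, -0.15]
[0, -0.0204, 0.0155, 0.0292, -0.15]
[0, -0.0221, 0.013, 0.0292, -0.15]
[0, -0.0235, 0.0103, 0.0292, -0.15]
--
```

>>> play_rows --pt "0 -0.016 0.02 0.029 -0.15" --pt "0 -0.0185 0.018 0.029 -0.15" --pt "0 -0.0205 0.0155 0.029 -0.15" --pt "0 -0.022 0.013 0.029 -0.15" --pt "0 -0.0235 0.01 0.029 -0.15"

```text
time: 18.6
eef_pos: [603.5, 28.2, 179.7]
eef_rot: [-0.495, 0.869, -0.001, -0.001]
wrist_force: [0.3, -0.1, -0.7]
opening: 15.1
gripper_force: 29.9
```

>>> play_rows --pt "0 0 0 0 0" --pt "0 0 0 0 0" --pt "0 0 0 0 0" --pt "0 0 0 0 0" --pt "0 0 0 0 0"

```text
time: 19.02
eef_pos: [604.4, 25.7, 182.6]
eef_rot: [-0.492, 0.871, -0.002, 0.0]
wrist_force: [0.4, 0.3, 0.2]
opening: 15.5
gripper_force: 29.9
```

Run:
```python
from h import *
p,M=st()
f=optics.grab_frame('wrist'); save(f,'w4.png')
import pickle; pickle.dump(f,open('w4.pkl','wb'))
for t in["hole","tail_top"]:
    for d in optics.find_in('wrist',t)[:4]: print(t,round(d['conf'],2),np.round(d['centre'],1),world(f,d['centre']).round(1),world(f,d['centre'],75).round(1))
P,uv,c=cloud(f); t=(P-p)@M
m=(np.abs(t[:,0])<14)&(np.abs(t[:,1])<7.5)&(t[:,2]>-36)&(t[:,2]<-27)
print('punch top',m.sum(),np.percentile(t[m],[2,50,98],axis=0).round(1).tolist(), world(f,world and [[0,0]],75)[0][:0])
for az in(79.3,):
    e=np.array([np.cos(np.radians(az)),np.sin(np.radians(az))]); n=np.array([e[1],-e[0]])
    s=(P[:,:2]-[603.5,37.1]); a=s@e;b=s@n
    for nm,z0,z1,a0,a1 in(('blocktop',73,77.5,-25,25),('tailtop',69,73,-135,-80),('rails',49.5,52.5,-90,-10)):
        k=(P[:,2]>z0)&(P[:,2]<z1)&(a>a0)&(a<a1)&(np.abs(b)<35); print(nm,k.sum(),np.percentile(a[k],[1,50,99]).round(1),np.percentile(b[k],[1,50,99]).round(1),np.median(P[k][:,2]).round(1))
```

```text
19.0167 [604.4  25.7 182.6] [-0.041  0.159  1.522 -0.003  1.457 -2.639] az 148.9 z [ 0.0028 -0.003  -1.    ] F [0.4 0.3 0.2]
hole 0.91 [263.1 150.9] [[589.9 -19.6  60.8]] [[588.5 -20.9  75. ]]
hole 0.65 [ 63.1 142.1] [[ 758.3 -126.8   15.1]] [[ 722.9 -112.1   75. ]]
hole 0.4 [287.2 242.7] [[617.   66.3  46.7]] [[611.8  55.9  75. ]]
tail_top 0.91 [262.1 156. ] [[592.9 -16.4  59.8]] [[591.2 -17.9  75. ]]
tail_top 0.61 [ 69.6 140.8] [[ 751.7 -124.1   15.1]] [[ 717.5 -109.9   75. ]]
punch top 880 [[-4.6, -7.4, -32.7], [3.1, -0.3, -29.5], [9.7, 6.8, -27.5]] []
blocktop 987 [-15.3  -1.7  14.5] [-11.1   1.   14.5] 75.3
tailtop 1161 [-116.6 -103.9  -91.1] [-12.2   0.6  13.4] 71.3
rails 1215 [-77.9 -45.9 -11.1] [-19.7  -8.5  21.9] 51.3
```

View pics/w4.png

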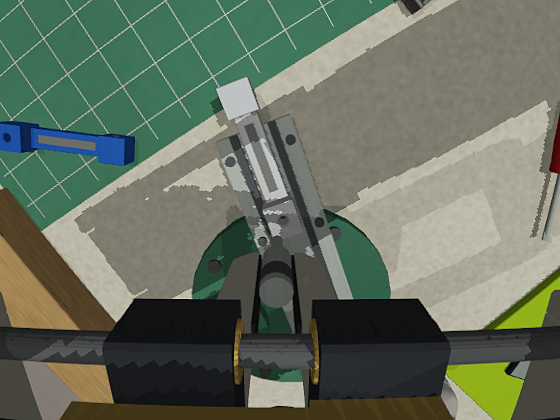

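Wrist view: the arm runs from its tail at (238,98) to the hole-end block, with the hole dark at about (284,219). The punch top is at (277,285). I'll refine the hole centre from the dark blob.

Run:
```python
from h import *
import pickle
f=pickle.load(open('w4.pkl','rb'))
g=cv2.cvtColor(f['frame'],cv2.COLOR_RGB2GRAY); w=g[205:235,268:300]
print(w[::2,::2])
b=(w<70).astype(np.uint8); n,l,s,c=cv2.connectedComponentsWithStats(b)
for i in range(1,n):
    if s[i,4]>8: uv=c[i]+[268,205]; print(s[i],uv.round(1),world(f,uv,75).round(1))
for z in (71,): print(world(f,[(238,98)],71))
save(f,'w4c.png',(220,180,340,270),6)
```

```text
[[ 80  78  76  94 133 134 131 129 128 128 129 128 130  84  78  44]
 [ 95 126 134 130 129 130 130 132 130 129 130 129 129 120  78  43]
 [129 126 130 130 128 129 126 128 129 130 130 131 131 135  61  80]
 [193 196 202 117 202 167 209 128 132 130 129 128 130 134  96  76]
 [135 199 102 165 165 173 191 106 133 119 121 136 100 136 103  73]
 [ 97  93  99  99  97  94  94  88  88  98 103 101 104 105 108  87]
 [ 99 101 104 103 103  90  42  35  34  66  96 103 102 101 102  87]
 [102 103 101 100  96  78  73  72  76  69  81 102 101 103 103  96]
 [100  99  95  98  96  79  72  73  71  69  86 103 101 101 101 102]
 [158 176 178 182  91  85  71  71  70  77  90 101 100 102 103 103]
 [148 176 171 170 172 172  86  92  91  87  98 101 102 103 102 100]
 [ 89 178 173 174 174 174 149  97 103 103 103 102 100 100  99 100]
 [ 41 154 169 166 167 172 148 103 106 105 103 103 101 103 103 101]
 [ 35  79 174 169 169 173 150  99 101 104 105 106 106 105 103 102]
 [ 58  18 178 169 171 141  96 103 103 103 102 100 101 104 106 102]]
[29  0  3  7 12] [298.5 207.2] [[587.7  33.6  75. ]]
[11 11  8  8 26] [282.9 218.2] [[603.6  35.1  75. ]]
[ 0 23  3  7 14] [268.6 231.7] [[620.1  39.3  75. ]]
[[584.02385248 -65.27003304  71.        ]]
```

View pics/w4c.png

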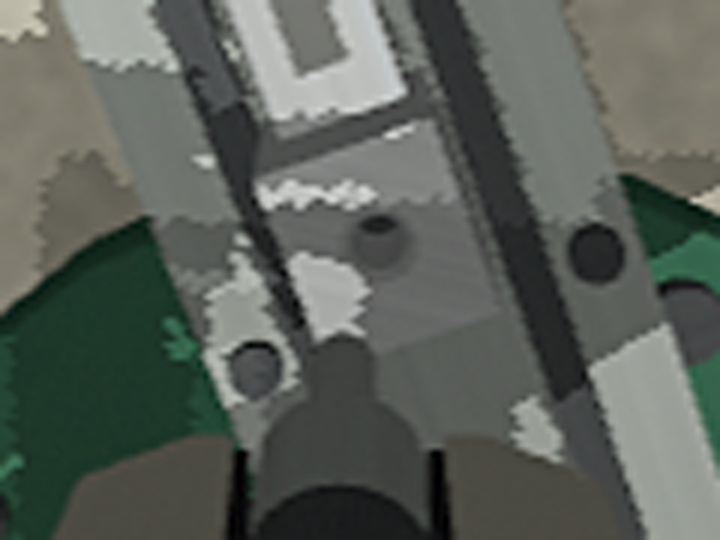

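Run:
```python
from h import *
import pickle
p,M=st(); f=pickle.load(open('w4.pkl','rb'))
print('hole',world(f,[(282.8,220)],75).round(1))
for uv in((277,235.5),(272,245),(282.5,245)):
    w=world(f,[uv],p[2]-36.3)[0]; print(uv,((w-p)@M).round(1), 'at z=30',((world(f,[uv],p[2]-30)[0]-p)@M).round(1))
off=np.array([2.1,-0.1,0]); h=np.array([604.1,36.5])
T=(h-(M@off)[:2]); print(T)
rows([(T[0],T[1],130,0)],0)
```

```text
19.1667 [603.9  25.8 181.7] [-0.04   0.16   1.523 -0.003  1.457 -2.639] az 148.9 z [ 0.0015 -0.0028 -1.    ] F [-0.3  0.1 -0.2]
hole [[604.5  36.5  75. ]]
(277, 235.5) [ 3.8  0.3 36.3] at z=30 [ 6.2  0.3 30. ]
(272, 245) [-2.7 -2.8 36.3] at z=30 [-0.  -2.8 30. ]
(282.5, 245) [-2.7  3.8 36.3] at z=30 [-0.   3.7 30. ]
[605.09806128  38.35036743]
[0, -0.0077, 0.0038, 0.0345, 0.0]
[0, -0.0077, 0.0038, 0.0345, 0.0]
--
```

>>> play_rows --pt "0 -0.0077 0.0032 0.03 0.02" --pt "0 -0.0076 0.0032 0.03 0" --pt "0 0 0 0.025 0" --pt "0 0 0 0 0" --pt "0 0 0 0 0"

```text
time: 19.58
eef_pos: [604.5, 38.3, 116.2]
eef_rot: [-0.486, 0.874, -0.001, -0.002]
wrist_force: [0.4, -0.1, -0.6]
opening: 15.3
gripper_force: 29.9
```

Run:
```python
from h import *
p,M=st()
f=optics.grab_frame('wrist'); save(f,'w5.png',(220,190,340,280),6)
tip=p+M@[2.0,.3,36.3]; print('tip',tip.round(1))
```

```text
19.5833 [604.5  38.3 116.2] [-0.02   0.216  1.582 -0.003  1.345 -2.604] az 148.1 z [-0.0024 -0.0027 -1.    ] F [ 0.4 -0.1 -0.6]
tip [603.1  36.6  79.9]
```

View pics/w5.png

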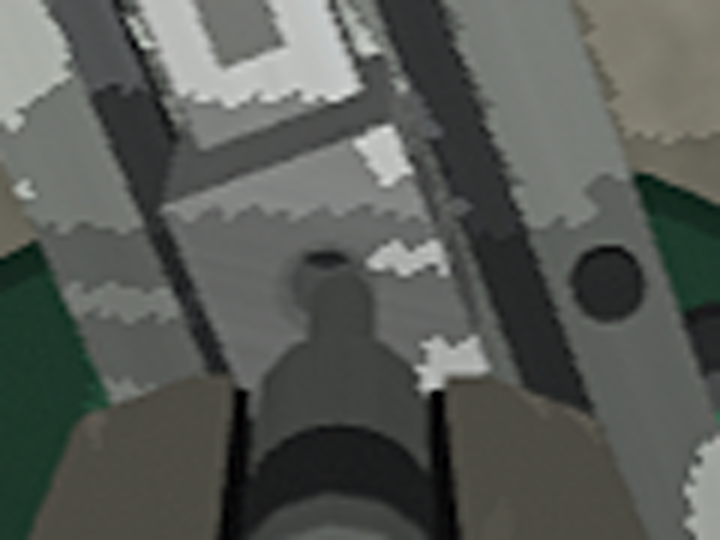

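Wrist crop: the nose at (342,300) sits about 1.4 mm right of the hole centre (327,283). The computed offset agrees, so I'll shift and then lower in steps.

>>> play_rows --pt "0 -0.0008 -0.0017 0 0" --pt "0 0 0 0.003 0" --pt "0 0 0 0.003 0" --pt "0 0 0 0.003 0" --pt "0 0 0 0 0"

```text
time: 20.05
eef_pos: [606.6, 38.3, 109.9]
eef_rot: [-0.486, 0.874, -0.001, -0.001]
wrist_force: [0.4, 0.3, -0.8]
opening: 15.4
gripper_force: 29.9
```

Run:
```python
from h import *
p,M=st(); print('tip',(p+M@[2.0,.3,36.3]).round(1))
f=optics.grab_frame('wrist'); save(f,'w6.png',(220,190,340,280),6)
```

```text
20.05 [606.6  38.3 109.9] [-0.02   0.226  1.583 -0.003  1.333 -2.604] az 148.1 z [-4.0e-04 -2.7e-03 -1.0e+00] F [ 0.4  0.3 -0.8]
tip [605.2  36.6  73.6]
```

>>> play_rows --pt "0 0 0.0005 0.002 0" --pt "0 0 0 0.002 0" --pt "0 0 0 0.002 0" --pt "0 0 0 0 0" --pt "0 0 0 0 0"

```text
time: 20.52
eef_pos: [606.3, 38.5, 105.5]
eef_rot: [-0.486, 0.874, -0.001, -0.001]
wrist_force: [0.1, -1.4, -0.7]
opening: 15.6
gripper_force: 29.9
```

Run:
```python
from h import *
p,M=st(); print('tip',(p+M@[2.0,.3,36.3]).round(1))
```

```text
20.5167 [606.3  38.5 105.5] [-0.019  0.229  1.588 -0.003  1.325 -2.604] az 148.1 z [-5.0e-04 -2.7e-03 -1.0e+00] F [ 0.1 -1.4 -0.7]
tip [605.   36.9  69.2]
```

In the hole, about 6 mm deep with no vertical force. Lowering on.

>>> play_rows --pt "0 0 0 0.004 0" --pt "0 0 0 0.004 0" --pt "0 0 0 0.003 0" --pt "0 0 0 0.0015 0" --pt "0 0 0 0 0"

```text
time: 20.93
eef_pos: [606.3, 38.5, 95.9]
eef_rot: [-0.486, 0.874, -0.001, -0.001]
wrist_force: [-0.4, 0.6, -1.2]
opening: 15.7
gripper_force: 29.9
```

Run:
```python
from h import *
p,M=st(); print('tip',(p+M@[2.0,.3,36.3]).round(1))
P,uv,c=cloud(optics.grab_frame('wrist')); t=(P-p)@M
m=(np.abs(t[:,0])<14)&(np.abs(t[:,1])<7)&(t[:,2]>-40)&(t[:,2]<-20); q=t[m]
print('top z world',np.percentile(P[m][:,2],[50,90,98]).round(1),np.percentile(q,[2,98],axis=0).round(1).tolist())
```

```text
20.9333 [606.3  38.5  95.9] [-0.019  0.239  1.595 -0.003  1.308 -2.604] az 148.1 z [-5.0e-04 -2.7e-03 -1.0e+00] F [-0.4  0.6 -1.2]
tip [604.9  36.9  59.6]
top z world [125.2 126.1 126.6] [[-4.2, -6.6, -30.6], [10.3, 6.5, -20.5]]
```

The punch sits at pin depth, tip at about 59.6 and top at about 125. Releasing and rising straight up.

>>> play_rows --pt "0.2 0 0 0 0" --pt "0.25 0 0 0 0" --pt "0.35 0 0 0 0" --pt "0.4 0 0 0 0" --pt "0.4 0 0 0 0"

```text
time: 21.4
eef_pos: [606.5, 38.5, 96.4]
eef_rot: [-0.486, 0.874, -0.001, -0.001]
wrist_force: [-0.2, 0.0, -0.1]
opening: 35.8
gripper_force: 0.0
```

>>> play_rows --pt "0.4 0 0 -0.015 0" --pt "0.4 0 0 -0.025 0" --pt "0.4 0 0 -0.025 0" --pt "0.4 0 0 -0.025 0" --pt "0.4 0 0 0 0"

```text
time: 21.82
eef_pos: [609.2, 38.6, 169.7]
eef_rot: [-0.486, 0.874, -0.003, 0.003]
wrist_force: [1.1, 0.3, 1.3]
opening: 37.3
gripper_force: 0.0
```

Run:
```python
from h import *
p,M=st()
P,uv,c=cloud(optics.grab_frame('wrist'))
m=(np.hypot(P[:,0]-604.5,P[:,1]-36.7)<20)&(P[:,2]>110)&(P[:,2]<135); print(m.sum(),cv2.minEnclosingCircle(P[m][:,:2].astype(np.float32)) if m.sum() else '',np.percentile(P[m][:,2],[5,50,95]) if m.sum() else '')
rows([(588,-60,155,.6),(572,-135,100,.6),(572,-135,58,0)],.5)
```

```text
21.8167 [609.2  38.6 169.7] [-0.019  0.177  1.526 -0.003  1.43  -2.604] az 148.1 z [ 0.0076 -0.0029 -1.    ] F [1.1 0.3 1.3]
559 ((602.5205078125, 32.64598846435547), 8.046987533569336) [113.84693549 124.93507457 126.15591892]
[0.5, 0.0252, -0.0092, 0.0034, 0.1528]
[0.5, 0.0239, -0.0122, 0.0034, 0.1528]
[0.5, 0.0223, -0.015, 0.0034, 0.1528]
[0.5, 0.0203, -0.0175, 0.0034, 0.1528]
[0.5, 0.0181, -0.0198, 0.0034, 0.1528]
--
[0.5, 0.012, -0.0165, 0.0147, 0.1528]
[0.5, 0.01, -0.0178, 0.0147, 0.1528]
[0.5, 0.0077, -0.0189, 0.0147, 0.1528]
[0.5, 0.0054, -0.0197, 0.0147, 0.1528]
[0.5, 0.003, -0.0202, 0.0147, 0.1528]
--
[0.5, 0.0002, 0.0, 0.028, 0.0]
[0.5, 0.0002, 0.0, 0.028, 0.0]
--
```

The punch stands (top at 125), leaning only within its clearance. Moving behind the tail.

>>> play_rows --pt "0.5 0.025 -0.009 0.003 0.153" --pt "0.5 0.024 -0.012 0.003 0.153" --pt "0.5 0.022 -0.015 0.003 0.153" --pt "0.5 0.02 -0.0175 0.003 0.153" --pt "0.5 0.018 -0.02 0.003 0.153"

```text
time: 22.28
eef_pos: [585.2, -60.1, 151.5]
eef_rot: [-0.203, 0.979, -0.001, -0.001]
wrist_force: [-0.3, 0.4, 0.4]
opening: 46.3
gripper_force: 0.0
```

>>> play_rows --pt "0.5 0.012 -0.0165 0.005 0.153" --pt "0.5 0.01 -0.018 0.015 0.153" --pt "0.5 0.0077 -0.019 0.015 0.153" --pt "0.5 0.0055 -0.0195 0.015 0.153" --pt "0.5 0.003 -0.02 0.015 0.153"

```text
time: 22.7
eef_pos: [568.8, -134.8, 102.7]
eef_rot: [0.096, 0.995, -0.001, -0.001]
wrist_force: [1.0, -0.3, 0.5]
opening: 46.3
gripper_force: 0.0
```

Run:
```python
from h import *
p,M=st()
f=optics.grab_frame('wrist');P,uv,c=cloud(f)
s=(P[:,:2]-[604.4,36.5]); e=np.array([.1857,.9826]); n=np.array([e[1],-e[0]]); a=s@e;b=s@n
k=(P[:,2]>69)&(P[:,2]<73)&(a<-85)&(a>-130)&(np.abs(b)<25); print('tail',k.sum(),np.percentile(a[k],[2,50,98]),np.percentile(b[k],[2,50,98]))
m=(np.hypot(P[:,0]-604.5,P[:,1]-36.7)<20)&(P[:,2]>110)&(P[:,2]<135); print(m.sum(),cv2.minEnclosingCircle(P[m][:,:2].astype(np.float32)) if m.sum() else '')
k=(P[:,2]>56)&(P[:,2]<61)&(a>-60)&(a<150)&(np.abs(b)<40);print('stop z59',k.sum(),np.percentile(a[k],[1,50,99]) if k.sum() else '')
q=(P-p)@M
k=(q[:,2]>-15)&(q[:,2]<3)&(np.abs(q[:,0])<12)&(np.abs(q[:,1])<60); print('fingers tool y',np.percentile(q[k][:,1],[1,25,50,75,99]).round(1) if k.sum() else '')
az=np.arctan2(M[1,1],M[0,1]); T=np.array([604.4,36.5])-175*e; print(T)
rows([(T[0],T[1],58.5,az-np.radians(79.1))],.5)
```

```text
22.7 [ 568.8 -134.8  102.7] [-0.319  0.173  1.657 -0.003  1.312 -1.696] az 78.9 z [-0.0015 -0.0023 -1.    ] F [ 1.  -0.3  0.5]
tail 1584 [-116.45478112 -104.15238065  -91.45550681] [-13.09978164  -1.22995024  11.72055442]
0 
stop z59 1976 [-59.51172874 -35.68552687   8.65384973]
fingers tool y [-36.4 -26.2 -22.9  26.   36.3]
[ 571.9025 -135.455 ]
[0.5, -0.0033, 0.0017, 0.0276, np.float64(-0.0019)]
[0.5, -0.0033, 0.0017, 0.0276, np.float64(-0.0019)]
--
```

>>> play_rows --pt "0.5 -0.0017 0 0.029 0" --pt "0.5 -0.0016 0 0.029 0" --pt "0.5 0 0 0 0" --pt "0.5 0 0.01 0 0" --pt "0.5 0 0.01 0 0"

```text
time: 23.17
eef_pos: [575.2, -119.6, 61.3]
eef_rot: [0.093, 0.996, -0.001, 0.0]
wrist_force: [0.3, 0.8, 0.9]
opening: 46.3
gripper_force: 0.0
```

>>> play_rows --pt "0.5 0 0.006 0 0" --pt "0.5 0 0.006 0 0" --pt "0.5 0 0.007 0 0" --pt "0.5 0 0.007 0 0" --pt "0.5 0 0.008 0 0"

```text
time: 23.58
eef_pos: [580.8, -95.2, 62.1]
eef_rot: [0.093, 0.996, -0.002, 0.001]
wrist_force: [-1.2, -4.0, 7.1]
opening: 46.6
gripper_force: 3.8
```

>>> play_rows --pt "0.5 0 0.008 0 0" --pt "0.5 0 0.008 0 0" --pt "0.5 0 0.008 0 0" --pt "0.5 0 0.008 0 0" --pt "0.5 0 0.006 0 0"

```text
time: 24.0
eef_pos: [586.2, -67.1, 62.1]
eef_rot: [0.093, 0.996, -0.002, 0.001]
wrist_force: [-0.2, -5.0, 6.9]
opening: 46.3
gripper_force: 4.1
```

```bash
cat >> h.py <<'E'
def armstat(cam='side'):
    p,M=st(); e=np.array([.1857,.9826]); n=np.array([e[1],-e[0]]); s=p[:2]-[604.4,36.5]; print('tcp a,b',(s@e).round(1),(s@n).round(1))
    f=optics.grab_frame(cam);P,uv,c=cloud(f); s=P[:,:2]-[604.4,36.5]; a=s@e;b=s@n
    for nm,z0,z1,br in(('punch',118,130,14),('block',72.5,78,14)):
        m=(P[:,2]>z0)&(P[:,2]<z1)&(np.abs(b)<br)&(a>-40)&(a<140); print(nm,m.sum(),np.percentile(a[m],[3,50,97]).round(1) if m.sum() else '',np.median(b[m]).round(1) if m.sum() else '')
E
python3 -c "
from h import *
armstat()"
```

```text
24.0 [586.2 -67.1  62.1] [-0.199  0.228  1.674 -0.004  1.237 -1.581] az 79.3 z [ 0.0023 -0.0039 -1.    ] F [-0.2 -5.   6.9]
tcp a,b -105.2 1.4
punch 0  
block 0
```

Run:
```python
from h import *
armstat('wrist'); 
f=optics.grab_frame('wrist');P,uv,c=cloud(f);e=np.array([.1857,.9826]); n=np.array([e[1],-e[0]]); s=P[:,:2]-[604.4,36.5]; a=s@e;b=s@n
k=(P[:,2]>69)&(P[:,2]<73.5)&(np.abs(b)<16)&(a>-110)&(a<0); print('tail',k.sum(),np.percentile(a[k],[2,50,98]) if k.sum() else '')
p,M=st(); q=(P-p)@M
for z in range(-20,3,3):
    k=(abs(q[:,2]-z)<1.5)&(np.abs(q[:,0])<10)&(np.abs(q[:,1])<60); print(z,k.sum(),np.percentile(q[k][:,1],[1,99]).round(1) if k.sum() else '')
f=optics.grab_frame('scene'); g=optics.grab_frame('side')
cv2.imwrite('pics/push.png',np.hstack([cv2.resize(f['frame'][195:325,200:330],(400,400)),cv2.resize(g['frame'][130:290,225:355],(400,400))])[:,:,::-1])
```

```text
24.05 [586.3 -66.4  62. ] [-0.198  0.228  1.674 -0.003  1.237 -1.581] az 79.3 z [ 0.0023 -0.0034 -1.    ] F [ 0.1 -2.4  6.7]
tcp a,b -104.4 1.3
punch 0  
block 914 [33.7 37.6 44.9] 0.3
tail 2032 [-81.08611565 -53.30522504 -42.37770172]
24.15 [586.3 -66.5  62. ] [-0.198  0.228  1.674 -0.003  1.237 -1.582] az 79.3 z [ 0.0025 -0.003  -1.    ] F [ 0.1 -0.3  6.5]
-20 234 [-37.1  36.9]
-17 232 [-37.   37.1]
-14 216 [-37.   36.7]
-11 698 [-34.9  59.8]
-8 845 [-34.4  59.8]
-5 142 [-32.8  36.9]
-2 108 [-29.8  37.1]
1 32 [-27.6  36.9]
```

View pics/push.png

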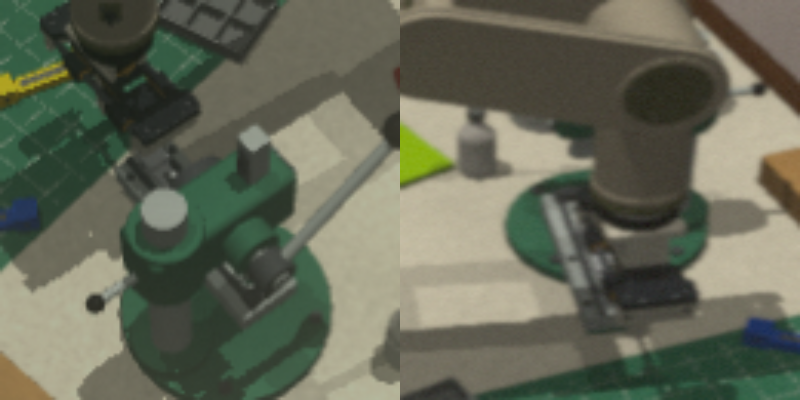

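The pictures show the gripper behind the tail and the arm part-way in. Clouds give the arm advanced 49 mm, but the tapered fingertip is riding on the block's top edge. I'll back off, lower about 5.5 mm and push on with the straight part.

>>> play_rows --pt "0.5 0 -0.012 0 0" --pt "0.5 0 0 0.0075 0" --pt "0.5 0 0 0 0" --pt "0.5 0 0.006 0 0" --pt "0.5 0 0.006 0 0"

```text
time: 24.67
eef_pos: [584.5, -66.7, 54.3]
eef_rot: [0.094, 0.996, -0.001, -0.001]
wrist_force: [-0.2, -0.4, -0.8]
opening: 46.2
gripper_force: 0.3
```

>>> play_rows --pt "0.5 0 0.006 0 0" --pt "0.5 0 0.007 0 0" --pt "0.5 0 0.008 0 0" --pt "0.5 0 0.008 0 0" --pt "0.5 0 0.008 0 0"

```text
time: 25.08
eef_pos: [590.3, -39.0, 54.9]
eef_rot: [0.093, 0.996, -0.001, 0.0]
wrist_force: [-0.3, -1.1, -1.3]
opening: 46.7
gripper_force: 0.4
```

>>> play_rows --pt "0.5 0 0.008 0 0" --pt "0.5 0 0.008 0 0" --pt "0.5 0 0.008 0 0" --pt "0.5 0 0.006 0 0" --pt "0.5 0 0.004 0 0"

```text
time: 25.5
eef_pos: [595.1, -14.0, 54.8]
eef_rot: [0.093, 0.996, -0.001, 0.0]
wrist_force: [0.2, -1.2, -0.0]
opening: 46.2
gripper_force: 0.6
```

```bash
python3 -c "
from h import *
armstat('wrist');armstat('side')"
```

```text
25.5 [595.1 -14.   54.8] [-0.108  0.252  1.66  -0.003  1.229 -1.491] az 79.3 z [-0.     -0.0027 -1.    ] F [ 0.2 -1.2 -0. ]
tcp a,b -51.4 0.2
punch 280 [-26.6 -25.  -19.6] -9.0
block 543 [-28.3  88.   91.1] -4.8
25.55 [595.1 -13.7  54.9] [-0.108  0.252  1.66  -0.003  1.229 -1.491] az 79.3 z [ 0.     -0.0024 -1.    ] F [-0.  -1.  -0.4]
tcp a,b -51.1 0.2
punch 0  
block 0
```

>>> play_rows --pt "0.5 0 0.002 0 0" --pt "0.5 0 0.002 0 0" --pt "0.5 0 0.002 0 0" --pt "0.5 0 0.002 0 0" --pt "0.5 0 0.002 0 0"

```text
time: 26.02
eef_pos: [596.4, -7.4, 54.8]
eef_rot: [0.094, 0.996, -0.001, 0.0]
wrist_force: [0.2, -1.9, 1.5]
opening: 46.2
gripper_force: 0.7
```

>>> play_rows --pt "0.5 0 0.002 0 0" --pt "0.5 0 0 0 0" --pt "0.5 0 0 0 0" --pt "0.5 0 0 0 0" --pt "0.5 0 0 0 0"

```text
time: 26.43
eef_pos: [596.7, -5.8, 54.8]
eef_rot: [0.093, 0.996, -0.001, 0.0]
wrist_force: [-0.3, -0.2, -0.1]
opening: 46.9
gripper_force: 0.2
```

```bash
python3 -c "
from h import *
armstat('wrist')"
```

```text
26.4333 [596.7  -5.8  54.8] [-0.094  0.256  1.655 -0.003  1.23  -1.477] az 79.3 z [ 1.0e-04 -2.5e-03 -1.0e+00] F [-0.3 -0.2 -0.1]
tcp a,b -43.0 0.3
punch 281 [-18.2 -16.6 -11.2] -8.9
block 563 [-19.8  96.4  99.6] -4.9
```

>>> play_rows --pt "0.5 0 0.0015 0 0" --pt "0.5 0 0.0015 0 0" --pt "0.5 0 0.0015 0 0" --pt "0.5 0 0 0 0" --pt "0.5 0 0 0 0"

```text
time: 26.9
eef_pos: [596.8, -5.4, 54.9]
eef_rot: [0.094, 0.996, -0.003, -0.0]
wrist_force: [-4.5, -12.1, 4.2]
opening: 46.6
gripper_force: 6.8
```

>>> play_rows --pt "0.5 0 0.0015 0 0" --pt "0.5 0 0.0015 0 0" --pt "0.5 0 0 0 0" --pt "0.5 0 0 0 0" --pt "0.5 0 0 0 0"

```text
time: 27.32
eef_pos: [596.8, -5.2, 55.0]
eef_rot: [0.094, 0.996, -0.005, -0.001]
wrist_force: [-6.6, -22.1, 5.3]
opening: 46.3
gripper_force: 11.2
```

```bash
python3 -c "
from h import *
armstat('wrist')"
```

```text
27.3167 [596.8  -5.2  55. ] [-0.088  0.258  1.653 -0.01   1.232 -1.467] az 79.2 z [-0.0021 -0.0094 -1.    ] F [ -6.6 -22.1   5.3]
tcp a,b -42.4 0.3
punch 283 [-17.4 -15.9 -10.4] -8.7
block 557 [-19.3  96.4  99.8] -5.1
```

The arm is solid against the stop at about 111.8 mm of travel. Backing off, rising and heading for the knob.

>>> play_rows --pt "0.5 0 -0.006 0 0" --pt "0.5 0 -0.008 0 0" --pt "0.5 0 -0.02 0 0" --pt "0.5 0 -0.03 0 0" --pt "0.5 0 0 -0.03 0"

```text
time: 27.78
eef_pos: [584.7, -49.5, 72.6]
eef_rot: [0.094, 0.996, -0.001, -0.004]
wrist_force: [-0.5, 0.1, -1.0]
opening: 46.6
gripper_force: 0.0
```

>>> play_rows --pt "0.3 0 0 -0.05 0" --pt "0.2 0 0 -0.05 0" --pt "0.1 0 0 -0.05 0" --pt "0 0 0 -0.05 0" --pt "0 0 0 -0.05 0"

```text
time: 28.2
eef_pos: [588.4, -46.6, 266.7]
eef_rot: [0.093, 0.996, -0.001, 0.0]
wrist_force: [0.2, -0.5, -0.0]
opening: 17.8
gripper_force: 0.0
```

Run:
```python
from h import *
armstat('side')
rows([(480,100,420,0),(533,238,420,0)],0)
```

```text
28.2 [588.4 -46.6 266.7] [-0.165  0.089  1.446 -0.002  1.606 -1.549] az 79.3 z [ 1.0e-04 -2.1e-03 -1.0e+00] F [ 0.2 -0.5 -0. ]
tcp a,b -84.6 -0.3
punch 18 [ 94.  102.1 112. ] -4.1
block 35 [ -5.1 102.  120.7] -3.5
[0, 0.0257, 0.0235, -0.0277, 0.0]
[0, 0.0257, 0.0235, -0.0277, 0.0]
[0, 0.0257, 0.0235, -0.0277, 0.0]
[0, 0.0257, 0.0235, -0.0277, 0.0]
[0, 0.0257, 0.0235, -0.0277, 0.0]
[0, 0.0257, 0.0235, -0.0277, 0.0]
[0, 0.0257, 0.0235, -0.0277, 0.0]
--
[0, -0.0088, 0.0485, 0.0, 0.0]
[0, -0.0088, 0.0485, 0.0, 0.0]
[0, -0.0088, 0.0485, 0.0, 0.0]
[0, -0.0088, 0.0485, 0.0, 0.0]
--
```

>>> play_rows --pt "0 0.0255 0.0235 -0.028 0" --pt "0 0.0255 0.0235 -0.028 0" --pt "0 0.0255 0.0235 -0.028 0" --pt "0 0.0255 0.0235 -0.028 0" --pt "0 0.0255 0.0235 -0.028 0"

```text
time: 28.67
eef_pos: [510.3, 58.8, 370.3]
eef_rot: [0.093, 0.996, -0.001, 0.0]
wrist_force: [0.6, -0.4, 0.3]
opening: 0.3
gripper_force: 0.0
```

>>> play_rows --pt "0 0.0255 0.0235 -0.028 0" --pt "0 0.0255 0.0235 -0.028 0" --pt "0 -0.009 0.0485 0 0" --pt "0 -0.009 0.0485 0 0" --pt "0 -0.009 0.0485 0 0"

```text
time: 29.08
eef_pos: [520.6, 204.9, 412.4]
eef_rot: [0.093, 0.996, -0.001, 0.001]
wrist_force: [0.8, -1.3, -0.4]
opening: 0.6
gripper_force: 0.0
```

>>> play_rows --pt "0 -0.009 0.0485 0 0" --pt "0 0 0 0 0" --pt "0 0 0 0 0" --pt "0 0 0 0 0" --pt "0 0 0 0 0"

```text
time: 29.5
eef_pos: [533.7, 236.8, 411.6]
eef_rot: [0.094, 0.996, -0.001, 0.0]
wrist_force: [0.7, -0.7, 0.1]
opening: 0.3
gripper_force: 0.0
```

```bash
cat > k.py <<'E'
from h import *
from scipy.optimize import least_squares
p,M=st()
f=optics.grab_frame('wrist');P,uv,c=cloud(f)
dk=c.astype(int).sum(1)
m=(np.hypot(P[:,0]-533,P[:,1]-236)<32)&(P[:,2]>318)&(P[:,2]<350); q=P[m]; print(m.sum(),q.min(0),q.max(0))
fit=least_squares(lambda s:np.linalg.norm(q-s,axis=1)-17,[533,236,324],loss='soft_l1'); print('knob',fit.x.round(1),np.abs(fit.fun).mean().round(2))
for d in optics.find_in('wrist','knob')[:2]: print(d['conf'],d['centre'],world(f,d['centre']))
q=(P-p)@M; k=(q[:,2]>-12)&(q[:,2]<2)&(np.abs(q[:,0])<15)&(np.abs(q[:,1])<40); print('fingers',k.sum(),np.percentile(q[k],[1,99],axis=0).round(1).tolist() if k.sum() else '')
E
python3 k.py
```

```text
29.5 [533.7 236.8 411.6] [ 0.331  0.094  1.179 -0.003  1.869 -1.052] az 79.2 z [ 6.0e-04 -2.6e-03 -1.0e+00] F [ 0.7 -0.7  0.1]
1513 [517.93534954 223.92056655 319.07885491] [555.01538708 257.14101984 342.51408311]
knob [535.  240.3 324.1] 0.36
0.91 [281.6, 218.2] [[530.38469047 241.3541943  340.35925866]]
fingers 422 [[7.4, -13.3, -11.9], [9.9, 13.3, 0.1]]
```

Knob at (535, 240.3, 324.1), and its height agrees with the description. I'll compute the arc rows next.

Run:
```python
import numpy as np
th=np.r_[np.arange(0,.41,.04),np.arange(.42,1.3,.02)]
x=175*np.cos(.6-th);z=175*np.sin(.6-th)
for i in range(len(th)-1): print(th[i+1].round(2),((x[i+1]-x[i])/750).round(4),(-(z[i+1]-z[i])/750).round(4), 'tcpz',(225.3+17+z[i+1]).round(1),end=' | ' if i%2 else '\n')
```

```text
0.04 0.0051 0.0078 tcpz 335.3
0.08 0.0048 0.008 tcpz 329.3 | 0.12 0.0045 0.0082 tcpz 323.1
0.16 0.0041 0.0084 tcpz 316.8 | 0.2 0.0038 0.0085 tcpz 310.4
0.24 0.0035 0.0087 tcpz 303.9 | 0.28 0.0031 0.0088 tcpz 297.3
0.32 0.0028 0.0089 tcpz 290.7 | 0.36 0.0024 0.009 tcpz 283.9
0.4 0.002 0.0091 tcpz 277.1 | 0.42 0.0009 0.0046 tcpz 273.6
0.44 0.0008 0.0046 tcpz 270.2 | 0.46 0.0007 0.0046 tcpz 266.7
0.48 0.0006 0.0046 tcpz 263.2 | 0.5 0.0005 0.0046 tcpz 259.8
0.52 0.0004 0.0046 tcpz 256.3 | 0.54 0.0003 0.0047 tcpz 252.8
0.56 0.0002 0.0047 tcpz 249.3 | 0.58 0.0001 0.0047 tcpz 245.8
0.6 0.0 0.0047 tcpz 242.3 | 0.62 -0.0 0.0047 tcpz 238.8
0.64 -0.0001 0.0047 tcpz 235.3 | 0.66 -0.0002 0.0047 tcpz 231.8
0.68 -0.0003 0.0047 tcpz 228.3 | 0.7 -0.0004 0.0046 tcpz 224.8
0.72 -0.0005 0.0046 tcpz 221.4 | 0.74 -0.0006 0.0046 tcpz 217.9
0.76 -0.0007 0.0046 tcpz 214.4 | 0.78 -0.0008 0.0046 tcpz 211.0
0.8 -0.0009 0.0046 tcpz 207.5 | 0.82 -0.001 0.0046 tcpz 204.1
0.84 -0.0011 0.0045 tcpz 200.7 | 0.86 -0.0012 0.0045 tcpz 197.3
0.88 -0.0012 0.0045 tcpz 193.9 | 0.9 -0.0013 0.0045 tcpz 190.6
0.92 -0.0014 0.0044 tcpz 187.3 | 0.94 -0.0015 0.0044 tcpz 183.9
0.96 -0.0016 0.0044 tcpz 180.7 | 0.98 -0.0017 0.0044 tcpz 177.4
1.0 -0.0018 0.0043 tcpz 174.2 | 1.02 -0.0019 0.0043 tcpz 170.9
1.04 -0.0019 0.0042 tcpz 167.8 | 1.06 -0.002 0.0042 tcpz 164.6
1.08 -0.0021 0.0042 tcpz 161.5 | 1.1 -0.0022 0.0041 tcpz 158.4
1.12 -0.0023 0.0041 tcpz 155.3 | 1.14 -0.0024 0.004 tcpz 152.3
1.16 -0.0024 0.004 tcpz 149.3 | 1.18 -0.0025 0.0039 tcpz 146.4
1.2 -0.0026 0.0039 tcpz 143.5 | 1.22 -0.0027 0.0038 tcpz 140.6
1.24 -0.0027 0.0038 tcpz 137.8 | 1.26 -0.0028 0.0037 tcpz 135.0
1.28 -0.0029 0.0037 tcpz 132.3 | 1.3 -0.003 0.0036 tcpz 129.6
```

>>> play_rows --pt "0 -0.0008 0.005 0.03 0" --pt "0 0 0 0.03 0" --pt "0 0 0 0.025 0" --pt "0 0 0 0 0" --pt "0 0 0 0 0"

```text
time: 30.02
eef_pos: [534.5, 240.0, 347.1]
eef_rot: [0.094, 0.996, -0.002, -0.001]
wrist_force: [-0.2, 0.3, 1.1]
opening: 0.8
gripper_force: 0.0
```

```bash
python3 -c "
from h import *
st()"
```

```text
30.0167 [534.5 240.  347.1] [ 0.336  0.079  1.311 -0.003  1.753 -1.047] az 79.2 z [-0.0016 -0.0032 -1.    ] F [-0.2  0.3  1.1]
```

>>> play_rows --pt "0 0 0 0.006 0" --pt "0 0.005 0 0.008 0" --pt "0 0.005 0 0.008 0" --pt "0 0.0045 0 0.008 0" --pt "0 0.004 0 0.0085 0"

```text
time: 30.43
eef_pos: [521.0, 243.9, 319.7]
eef_rot: [0.093, 0.996, -0.001, 0.001]
wrist_force: [-3.8, 0.7, 5.3]
opening: 0.5
gripper_force: 2.3
```

>>> play_rows --pt "0 0.004 0 0.0085 0" --pt "0 0.0035 0 0.0085 0" --pt "0 0.003 0 0.009 0" --pt "0 0.003 0 0.009 0" --pt "0 0.0025 0 0.009 0"

```text
time: 30.85
eef_pos: [509.4, 245.7, 284.8]
eef_rot: [0.093, 0.996, -0.001, 0.0]
wrist_force: [-2.5, 1.4, 3.1]
opening: 0.4
gripper_force: 1.8
```

```bash
cat >> h.py <<'E'
HUB=np.array([676.9,213.5,225.3])
def lev():
    p,M=st(); n=np.array([.9826,-.1857]); d=p-HUB; x=-d[:2]@n; z=d[2]-17
    print('front',round(x,1),'lat',round(float(d[:2]@[.1857,.9826]),1),'theta from z',round(.6-np.arcsin(np.clip(z/175,-1,1)),3),'ideal front',round(175*np.cos(np.arcsin(z/175)),1))
E
python3 -c "
from h import *
lev()"
```

```text
30.85 [509.4 245.7 284.8] [ 0.36   0.02   1.485 -0.002  1.638 -1.024] az 79.3 z [-2.0e-04 -2.6e-03 -1.0e+00] F [-2.5  1.4  3.1]
front 170.6 lat 0.5 theta from z 0.355 ideal front 169.8
```

Tracking the arc well. Continuing slowly.

>>> play_rows --pt "0 0.001 0 0.0046 0" --pt "0 0.001 0 0.0046 0" --pt "0 0.001 0 0.0046 0" --pt "0 0.0007 0 0.0046 0" --pt "0 0.0006 0 0.0046 0"

```text
time: 31.27
eef_pos: [506.6, 246.0, 268.0]
eef_rot: [0.094, 0.996, -0.001, 0.0]
wrist_force: [-2.9, -0.2, 3.4]
opening: 0.6
gripper_force: 1.7
```

>>> play_rows --pt "0 0.0005 0 0.0046 0" --pt "0 0.0004 0 0.0046 0" --pt "0 0.0003 0 0.0046 0" --pt "0 0.0002 0 0.0046 0" --pt "0 0.0001 0 0.0046 0"

```text
time: 31.68
eef_pos: [505.4, 246.2, 250.6]
eef_rot: [0.093, 0.996, -0.001, 0.0]
wrist_force: [-2.5, 0.5, 3.3]
opening: 0.6
gripper_force: 1.7
```

>>> play_rows --pt "0 0 0 0.0035 0" --pt "0 0 0 0.0035 0" --pt "0 0 0 0.0035 0" --pt "0 -0.0001 0 0.0035 0" --pt "0 -0.0002 0 0.0035 0"

```text
time: 32.1
eef_pos: [505.7, 246.2, 237.6]
eef_rot: [0.093, 0.996, -0.001, 0.0]
wrist_force: [-1.7, 0.6, 4.2]
opening: 0.4
gripper_force: 1.6
```

```bash
python3 -c "
from h import *
lev()"
```

```text
32.1 [505.7 246.2 237.6] [ 0.364  0.023  1.567 -0.003  1.553 -1.02 ] az 79.3 z [-0.     -0.0027 -1.    ] F [-1.7  0.6  4.2]
front 174.3 lat 0.3 theta from z 0.627 ideal front 174.9
```

>>> play_rows --pt "0 -0.0002 0 0.0035 0" --pt "0 -0.0003 0 0.0035 0" --pt "0 -0.0003 0 0.0035 0" --pt "0 -0.0004 0 0.0035 0" --pt "0 -0.0004 0 0.0035 0"

```text
time: 32.52
eef_pos: [506.6, 246.1, 225.0]
eef_rot: [0.093, 0.996, -0.001, -0.0]
wrist_force: [-5.7, 0.3, 6.9]
opening: 0.4
gripper_force: 3.9
```

>>> play_rows --pt "0 -0.0005 0 0.0035 0" --pt "0 -0.0005 0 0.0035 0" --pt "0 -0.0006 0 0.0035 0" --pt "0 -0.0006 0 0.0035 0" --pt "0 -0.0007 0 0.0035 0"

```text
time: 32.93
eef_pos: [508.7, 245.7, 212.0]
eef_rot: [0.093, 0.996, -0.001, 0.0]
wrist_force: [-5.7, 0.2, 8.1]
opening: 0.4
gripper_force: 3.9
```

```bash
python3 -c "
from h import *
lev()"
```

```text
32.9333 [508.7 245.7 212. ] [ 0.361  0.04   1.596 -0.002  1.507 -1.023] az 79.3 z [-2.0e-04 -2.2e-03 -1.0e+00] F [-5.7  0.2  8.1]
front 171.2 lat 0.5 theta from z 0.774 ideal front 172.4
```

>>> play_rows --pt "0 -0.0006 0 0.004 0" --pt "0 -0.0007 0 0.004 0" --pt "0 -0.0008 0 0.004 0" --pt "0 -0.0009 0 0.004 0" --pt "0 -0.001 0 0.004 0"

```text
time: 33.35
eef_pos: [511.7, 245.2, 197.0]
eef_rot: [0.093, 0.996, -0.001, 0.0]
wrist_force: [-6.1, 0.4, 8.9]
opening: 0.4
gripper_force: 4.0
```

>>> play_rows --pt "0 -0.0011 0 0.004 0" --pt "0 -0.0012 0 0.004 0" --pt "0 -0.0012 0 0.004 0" --pt "0 -0.0013 0 0.004 0" --pt "0 -0.0014 0 0.004 0"

```text
time: 33.77
eef_pos: [516.2, 244.3, 182.0]
eef_rot: [0.093, 0.996, -0.001, -0.0]
wrist_force: [-5.7, 0.9, 9.1]
opening: 0.3
gripper_force: 4.3
```

```bash
python3 -c "
from h import *
lev()"
```

```text
33.7667 [516.2 244.3 182. ] [ 0.354  0.073  1.616 -0.002  1.453 -1.03 ] az 79.3 z [-2.0e-04 -2.1e-03 -1.0e+00] F [-5.7  0.9  9.1]
front 163.6 lat 0.4 theta from z 0.952 ideal front 164.3
```

>>> play_rows --pt "0 -0.0014 0 0.0035 0" --pt "0 -0.0014 0 0.0035 0" --pt "0 -0.0015 0 0.0035 0" --pt "0 -0.0015 0 0.0035 0" --pt "0 -0.0016 0 0.0035 0"

```text
time: 34.18
eef_pos: [521.7, 243.3, 169.0]
eef_rot: [0.093, 0.996, -0.001, -0.0]
wrist_force: [-6.3, 0.1, 8.9]
opening: 0.3
gripper_force: 4.7
```

```bash
python3 -c "
from h import *
lev()"
```

```text
34.1833 [521.7 243.3 169. ] [ 0.348  0.094  1.619 -0.002  1.43  -1.035] az 79.3 z [-3.0e-04 -2.1e-03 -1.0e+00] F [-6.3  0.1  8.9]
front 158.0 lat 0.4 theta from z 1.032 ideal front 158.9
```

>>> play_rows --pt "0 -0.001 0 0.002 0" --pt "0 -0.001 0 0.002 0" --pt "0 -0.001 0 0.0015 0" --pt "0 -0.0007 0 0.0015 0" --pt "0 -0.0007 0 0.0015 0"

```text
time: 34.6
eef_pos: [524.9, 242.7, 162.7]
eef_rot: [0.093, 0.996, -0.001, -0.0]
wrist_force: [-6.8, 1.7, 9.8]
opening: 0.5
gripper_force: 4.7
```

>>> play_rows --pt "0 -0.0007 0 0.0012 0" --pt "0 -0.0007 0 0.0012 0" --pt "0 -0.0007 0 0.0012 0" --pt "0 -0.0006 0 0.0012 0" --pt "0 0 0 0 0"

```text
time: 35.02
eef_pos: [526.9, 242.2, 159.0]
eef_rot: [0.093, 0.996, -0.001, -0.0]
wrist_force: [-6.7, 0.4, 10.3]
opening: 0.9
gripper_force: 4.7
```

>>> play_rows --pt "0 -0.0007 0 0.0012 0" --pt "0 -0.0007 0 0.0012 0" --pt "0 -0.0006 0 0.0012 0" --pt "0 -0.0006 0 0.0012 0" --pt "0 0 0 0 0"

```text
time: 35.43
eef_pos: [528.6, 242.0, 155.8]
eef_rot: [0.093, 0.996, -0.001, -0.0]
wrist_force: [-8.4, 0.5, 12.0]
opening: 0.7
gripper_force: 6.2
```

```bash
python3 -c "
from h import *
lev()"
```

```text
35.4333 [528.6 242.  155.8] [ 0.342  0.119  1.616 -0.002  1.408 -1.041] az 79.3 z [-6.0e-04 -2.1e-03 -1.0e+00] F [-8.4  0.5 12. ]
front 151.0 lat 0.4 theta from z 1.117 ideal front 152.1
```

>>> play_rows --pt "0 -0.0007 0 0.0012 0" --pt "0 -0.0007 0 0.0012 0" --pt "0 0 0 0 0" --pt "0 0 0 0 0" --pt "0 0 0 0 0"

```text
time: 35.85
eef_pos: [529.5, 241.9, 154.4]
eef_rot: [0.093, 0.996, -0.001, -0.0]
wrist_force: [-11.2, -0.1, 14.6]
opening: -0.1
gripper_force: 7.2
```

```bash
python3 -c "
from h import *
lev()"
```

```text
35.85 [529.5 241.9 154.4] [ 0.341  0.122  1.616 -0.002  1.405 -1.042] az 79.3 z [-8.e-04 -2.e-03 -1.e+00] F [-11.2  -0.1  14.6]
front 150.1 lat 0.5 theta from z 1.127 ideal front 151.3
```

>>> play_rows --pt "0 -0.0004 0 0.0013 0" --pt "0 -0.0003 0 0.0013 0" --pt "0 0 0 0 0" --pt "0 0 0 0 0" --pt "0 0 0 0 0"

```text
time: 36.27
eef_pos: [530.2, 241.7, 153.0]
eef_rot: [0.093, 0.996, -0.001, -0.0]
wrist_force: [-10.8, -0.4, 17.3]
opening: 0.3
gripper_force: 8.6
```

```bash
python3 -c "
from h import *
lev()"
```

```text
36.2667 [530.2 241.7 153. ] [ 0.341  0.124  1.616 -0.002  1.402 -1.043] az 79.3 z [-2.0e-04 -1.9e-03 -1.0e+00] F [-10.8  -0.4  17.3]
front 149.4 lat 0.5 theta from z 1.136 ideal front 150.5
```

>>> play_rows --pt "0 -0.0005 0 0.0013 0" --pt "0 -0.0004 0 0.0013 0" --pt "0 0 0 0 0" --pt "0 0 0 0 0" --pt "0 0 0 0 0"

```text
time: 36.68
eef_pos: [531.0, 241.6, 151.4]
eef_rot: [0.093, 0.996, -0.001, 0.0]
wrist_force: [-11.9, -1.3, 19.1]
opening: 0.6
gripper_force: 9.9
```

```bash
python3 -c "
from h import *
lev()
for cam in ('side','scene'):
    f=optics.grab_frame(cam);P,uv,c=cloud(f);e=np.array([.1857,.9826]); n=np.array([e[1],-e[0]]);s=P[:,:2]-[625.2,146.4]; a=s@e;b=s@n
    m=(P[:,2]>77)&(P[:,2]<185)&(np.abs(b)<20)&(np.abs(a)<20); q=P[m]; o=np.argsort(q[:,2]); print(cam,m.sum(),[(round(z),round(x),round(y)) for z,x,y in zip(q[o,2],a[m][o],b[m][o])][::max(1,m.sum()//25)])
"
```

```text
36.6833 [531.  241.6 151.4] [ 0.34   0.127  1.616 -0.002  1.399 -1.043] az 79.3 z [ 1.0e-04 -1.9e-03 -1.0e+00] F [-11.9  -1.3  19.1]
front 148.6 lat 0.5 theta from z 1.146 ideal front 149.6
side 166 [(77, -7, -4), (79, -18, -9), (85, -14, -9), (92, -3, -10), (95, -7, -7), (103, -6, -11), (106, -16, -3), (112, -6, -14), (115, -11, -5), (118, -3, -14), (120, -12, -3), (121, -18, -4), (124, -9, 5), (127, 0, -10), (129, -14, 0), (132, -12, -6), (136, -14, 6), (139, -12, 7), (144, -12, -6), (146, -18, -8), (147, -13, 9), (150, -14, -4), (155, -12, 9), (157, -14, -1), (159, -4, -11), (162, -10, -3), (166, -10, 0), (170, -11, 3)]
scene 0 []
```

Knob force along the arc is now about 22 N, with the steep rise starting at about 1.11 rad. That fits 0.46 rad of pin travel from first contact at about 0.65, so it is firmly solid. Next I'll guide the lever back up along the arc.

Run:
```python
import numpy as np
th=np.linspace(1.14,0,41)
x=175*np.cos(.6-th);z=175*np.sin(.6-th)
for i in range(40): print(th[i+1].round(3),[0,((x[i+1]-x[i])/750).round(4).item(),0,(-(z[i+1]-z[i])/750).round(4).item(),0],'' if i%5<4 else '\n')
```

```text
1.112 [0, 0.0033, 0, -0.0058, 0] 
1.083 [0, 0.0032, 0, -0.0058, 0] 
1.054 [0, 0.003, 0, -0.0059, 0] 
1.026 [0, 0.0028, 0, -0.006, 0] 
0.997 [0, 0.0027, 0, -0.0061, 0] 

0.969 [0, 0.0025, 0, -0.0062, 0] 
0.94 [0, 0.0023, 0, -0.0062, 0] 
0.912 [0, 0.0021, 0, -0.0063, 0] 
0.884 [0, 0.002, 0, -0.0064, 0] 
0.855 [0, 0.0018, 0, -0.0064, 0] 

0.826 [0, 0.0016, 0, -0.0065, 0] 
0.798 [0, 0.0014, 0, -0.0065, 0] 
0.77 [0, 0.0012, 0, -0.0065, 0] 
0.741 [0, 0.001, 0, -0.0066, 0] 
0.712 [0, 0.0008, 0, -0.0066, 0] 

0.684 [0, 0.0007, 0, -0.0066, 0] 
0.656 [0, 0.0005, 0, -0.0066, 0] 
0.627 [0, 0.0003, 0, -0.0066, 0] 
0.598 [0, 0.0001, 0, -0.0066, 0] 
0.57 [0, -0.0001, 0, -0.0066, 0] 

0.542 [0, -0.0003, 0, -0.0066, 0] 
0.513 [0, -0.0005, 0, -0.0066, 0] 
0.484 [0, -0.0007, 0, -0.0066, 0] 
0.456 [0, -0.0009, 0, -0.0066, 0] 
0.428 [0, -0.001, 0, -0.0066, 0] 

0.399 [0, -0.0012, 0, -0.0065, 0] 
0.37 [0, -0.0014, 0, -0.0065, 0] 
0.342 [0, -0.0016, 0, -0.0065, 0] 
0.314 [0, -0.0018, 0, -0.0064, 0] 
0.285 [0, -0.002, 0, -0.0064, 0] 

0.256 [0, -0.0022, 0, -0.0063, 0] 
0.228 [0, -0.0023, 0, -0.0062, 0] 
0.2 [0, -0.0025, 0, -0.0062, 0] 
0.171 [0, -0.0027, 0, -0.0061, 0] 
0.142 [0, -0.0029, 0, -0.006, 0] 

0.114 [0, -0.003, 0, -0.0059, 0] 
0.085 [0, -0.0032, 0, -0.0058, 0] 
0.057 [0, -0.0034, 0, -0.0057, 0] 
0.028 [0, -0.0035, 0, -0.0056, 0] 
0.0 [0, -0.0037, 0, -0.0055, 0]
```

>>> play_rows --pt "0 0.0004 0 -0.0015 0" --pt "0 0.0006 0 -0.0015 0" --pt "0 0.001 0 -0.002 0" --pt "0 0 0 0 0" --pt "0 0 0 0 0"

```text
time: 37.2
eef_pos: [529.7, 241.8, 154.4]
eef_rot: [0.093, 0.996, -0.001, 0.0]
wrist_force: [-8.4, -0.3, 13.1]
opening: 0.7
gripper_force: 6.7
```

```bash
python3 -c "
from h import *
lev()"
```

```text
37.2 [529.7 241.8 154.4] [ 0.342  0.121  1.616 -0.002  1.404 -1.042] az 79.3 z [ 4.0e-04 -1.9e-03 -1.0e+00] F [-8.4 -0.3 13.1]
front 149.9 lat 0.5 theta from z 1.126 ideal front 151.3
```

Still in contact (about 15 N), so continuing the arc upward from 1.126.

>>> play_rows --pt "0 0.0025 0 -0.004 0" --pt "0 0.003 0 -0.0055 0" --pt "0 0.003 0 -0.006 0" --pt "0 0.0028 0 -0.006 0" --pt "0 0.0027 0 -0.006 0"

```text
time: 37.62
eef_pos: [521.4, 243.4, 175.0]
eef_rot: [0.094, 0.996, -0.001, 0.002]
wrist_force: [3.2, 0.4, 4.9]
opening: 0.8
gripper_force: 2.6
```

>>> play_rows --pt "0 0.0025 0 -0.006 0" --pt "0 0.0023 0 -0.006 0" --pt "0 0.0021 0 -0.006 0" --pt "0 0.002 0 -0.0062 0" --pt "0 0.0018 0 -0.0062 0"

```text
time: 38.03
eef_pos: [512.0, 244.9, 197.0]
eef_rot: [0.094, 0.996, -0.001, 0.001]
wrist_force: [2.6, 0.0, 3.6]
opening: 0.4
gripper_force: 2.1
```

```bash
python3 -c "
from h import *
lev()"
```

```text
38.0333 [512.  244.9 197. ] [ 0.358  0.054  1.609 -0.003  1.479 -1.025] az 79.3 z [ 0.0011 -0.0026 -1.    ] F [2.6 0.  3.6]
front 167.8 lat 0.2 theta from z 0.862 ideal front 169.0
```

Contact is held at about 4 N spring force. Continuing.

>>> play_rows --pt "0 0.0018 0 -0.0063 0" --pt "0 0.0015 0 -0.0064 0" --pt "0 0.0013 0 -0.0065 0" --pt "0 0.0011 0 -0.0065 0" --pt "0 0.0009 0 -0.0065 0"

```text
time: 38.45
eef_pos: [506.5, 245.9, 220.8]
eef_rot: [0.093, 0.996, -0.001, -0.0]
wrist_force: [2.1, -0.5, 2.9]
opening: 0.3
gripper_force: 1.6
```

>>> play_rows --pt "0 0.0007 0 -0.0065 0" --pt "0 0.0005 0 -0.0065 0" --pt "0 0.0003 0 -0.0065 0" --pt "0 0.0002 0 -0.0065 0" --pt "0 0 0 -0.0065 0"

```text
time: 38.87
eef_pos: [505.4, 246.2, 245.3]
eef_rot: [0.093, 0.996, -0.001, -0.0]
wrist_force: [3.3, 0.2, 2.7]
opening: 0.5
gripper_force: 1.3
```

>>> play_rows --pt "0 -0.0002 0 -0.0065 0" --pt "0 -0.0004 0 -0.0065 0" --pt "0 -0.0006 0 -0.0065 0" --pt "0 -0.0008 0 -0.0065 0" --pt "0 -0.001 0 -0.0065 0"

```text
time: 39.28
eef_pos: [507.7, 245.9, 269.7]
eef_rot: [0.093, 0.996, -0.001, -0.0]
wrist_force: [1.8, 0.2, 2.2]
opening: 0.4
gripper_force: 1.1
```

```bash
python3 -c "
from h import *
lev()"
```

```text
39.2833 [507.7 245.9 269.7] [ 0.362  0.019  1.513 -0.002  1.611 -1.022] az 79.3 z [-3.0e-04 -2.8e-03 -1.0e+00] F [1.8 0.2 2.2]
front 172.3 lat 0.4 theta from z 0.443 ideal front 172.8
```

>>> play_rows --pt "0 -0.001 0 -0.0065 0" --pt "0 -0.0012 0 -0.0065 0" --pt "0 -0.0014 0 -0.0065 0" --pt "0 -0.0016 0 -0.0065 0" --pt "0 -0.0018 0 -0.0064 0"

```text
time: 39.7
eef_pos: [512.9, 245.0, 294.0]
eef_rot: [0.093, 0.996, -0.001, 0.0]
wrist_force: [2.2, 1.0, 1.7]
opening: 0.6
gripper_force: 1.0
```

>>> play_rows --pt "0 -0.002 0 -0.0063 0" --pt "0 -0.0021 0 -0.0062 0" --pt "0 -0.0023 0 -0.006 0" --pt "0 -0.0024 0 -0.0058 0" --pt "0 -0.0025 0 -0.0055 0"

```text
time: 40.12
eef_pos: [521.3, 243.4, 316.4]
eef_rot: [0.093, 0.996, -0.001, 0.0]
wrist_force: [1.3, -0.3, 2.1]
opening: 0.4
gripper_force: 0.8
```

```bash
python3 -c "
from h import *
lev()"
```

```text
40.1167 [521.3 243.4 316.4] [ 0.349  0.046  1.402 -0.003  1.695 -1.035] az 79.3 z [-1.0e-04 -2.7e-03 -1.0e+00] F [ 1.3 -0.3  2.1]
front 158.4 lat 0.5 theta from z 0.163 ideal front 158.6
```

>>> play_rows --pt "0 -0.0022 0 -0.0048 0" --pt "0 -0.0023 0 -0.0046 0" --pt "0 -0.0024 0 -0.0045 0" --pt "0 -0.0025 0 -0.0043 0" --pt "0 -0.0025 0 -0.004 0"

```text
time: 40.53
eef_pos: [530.1, 241.8, 332.8]
eef_rot: [0.093, 0.996, -0.001, 0.0]
wrist_force: [0.2, -0.8, 1.5]
opening: 0.2
gripper_force: 0.8
```

>>> play_rows --pt "0 -0.0025 0 -0.0037 0" --pt "0 -0.0022 0 -0.0033 0" --pt "0 -0.0015 0 -0.0025 0" --pt "0 -0.001 0 -0.002 0" --pt "0 0 0 -0.002 0"

```text
time: 40.95
eef_pos: [535.1, 240.8, 342.4]
eef_rot: [0.093, 0.996, -0.001, -0.0]
wrist_force: [0.0, -0.5, 0.6]
opening: 0.6
gripper_force: 0.0
```

```bash
python3 -c "
from h import *
lev()"
```

```text
40.95 [535.1 240.8 342.4] [ 0.337  0.08   1.319 -0.002  1.745 -1.047] az 79.3 z [-0.0011 -0.0028 -1.    ] F [ 0.  -0.5  0.6]
front 144.4 lat 0.5 theta from z -0.009 ideal front 143.5
```

The lever is at rest and contact is off. Rising clear, then checking the knob and the punch.

>>> play_rows --pt "0 0 0 -0.01 0" --pt "0 0 0 -0.03 0" --pt "0 0 0 -0.03 0" --pt "0 0 0 -0.025 0" --pt "0 0 0 0 0"

```text
time: 41.37
eef_pos: [535.9, 241.4, 419.2]
eef_rot: [0.093, 0.996, 0.0, 0.003]
wrist_force: [-0.3, 0.4, 0.7]
opening: 0.7
gripper_force: 0.0
```

>>> play_rows --pt "0 0.03 -0.03 0 0" --pt "0 0.03 -0.03 0 0" --pt "0 0 0 0 0" --pt "0 0 0 0 0" --pt "0 0 0 0 0"

```text
time: 41.78
eef_pos: [482.7, 205.3, 414.0]
eef_rot: [0.094, 0.996, -0.001, 0.0]
wrist_force: [-0.1, 0.1, -0.2]
opening: 0.7
gripper_force: 0.0
```

```bash
python3 k.py
python3 - <<'E'
from h import *
for cam in ('side','wrist'):
    f=optics.grab_frame(cam);P,uv,c=cloud(f);e=np.array([.1857,.9826]); n=np.array([e[1],-e[0]]);s=P[:,:2]-[625.2,146.4]; a=s@e;b=s@n
    h,_=np.histogram(P[(np.abs(b)<18)&(np.abs(a)<18),2],bins=range(60,190,5)); print(cam,dict(zip(range(60,190,5),h.tolist())))
    for z0,z1 in((77,95),(95,111),(111,116)):
        m=(P[:,2]>z0)&(P[:,2]<z1)&(np.abs(b)<18)&(np.abs(a)<18); print(z0,m.sum(),np.median(a[m]).round(1) if m.sum() else '',np.median(b[m]).round(1) if m.sum() else '')
    m=(P[:,2]>69)&(P[:,2]<73)&(np.abs(b)<16)&(a>-130)&(a<-80); print('tail',m.sum(),np.percentile(a[m],[3,97]) if m.sum() else '')
    for t in('punch_slim','punch_thick','punch_flat','screwdriver','cleaner','tin','phone'):
        for d in optics.find_in(cam,t)[:1]: print(t,round(d['conf'],2),world(f,d['centre']).round(0))
E
```

```text
41.7833 [482.7 205.3 414. ] [ 0.306 -0.066  1.336 -0.002  1.872 -1.078] az 79.3 z [ 2.0e-04 -2.4e-03 -1.0e+00] F [-0.1  0.1 -0.2]
1364 [517.54090785 223.6008465  319.3444266 ] [549.20163625 257.33385443 342.85823892]
knob [535.1 240.5 324.3] 0.37
0.61 [331.5, 271.4] [[529.59099929 239.81194896 340.72444645]]
fingers 435 [[7.3, -13.4, -11.9], [9.8, 13.4, 0.0]]
side {60: 9, 65: 15, 70: 25, 75: 10, 80: 10, 85: 6, 90: 2, 95: 9, 100: 3, 105: 7, 110: 11, 115: 3, 120: 0, 125: 0, 130: 0, 135: 0, 140: 10, 145: 13, 150: 8, 155: 10, 160: 10, 165: 8, 170: 4, 175: 0, 180: 0}
77 20 -7.7 -1.3
95 23 -7.3 -0.7
111 9 -6.7 -3.0
tail 30 [-121.12660453  -94.19891444]
punch_slim 0.39 [[631. 141.  91.]]
punch_thick 0.62 [[ 471. -336.   67.]]
punch_flat 0.61 [[ 470. -374.   67.]]
screwdriver 0.48 [[317. 129.  22.]]
cleaner 0.59 [[709. 214.  16.]]
tin 0.68 [[650. 383.  35.]]
phone 0.92 [[389. 378.  20.]]
wrist {60: 37, 65: 22, 70: 49, 75: 53, 80: 7, 85: 0, 90: 0, 95: 0, 100: 0, 105: 0, 110: 0, 115: 0, 120: 0, 125: 0, 130: 0, 135: 0, 140: 0, 145: 0, 150: 0, 155: 0, 160: 0, 165: 0, 170: 0, 175: 0, 180: 0}
77 14 -1.0 -7.2
95 0  
111 0  
tail 238 [-115.91005638  -90.82933686]
punch_slim 0.39 [[558. 307.  85.]]
punch_flat 0.55 [[604. 130.  49.]]
screwdriver 0.67 [[328. 136.  26.]]
cleaner 0.72 [[556. 306.  81.]]
tin 0.94 [[683. 390.  42.]]
phone 0.86 [[405. 411.  22.]]
```

Punch top is at about 113 (shoulder on the arm), the ram is back up at about 140, the knob is at rest and the arm is home. Handing in.

```bash
python3 -c "
from rig import job
print(job.job_done())"
```

```text
the job is handed in; nothing more can be done
None
```

I pressed the old pin out and handed the job in at about 42 s; no verdict came back. The last camera check shows the slim punch standing in the arm with its shoulder down on it, the arm against the end stop, the lever back at rest, and the gripper clear.

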